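# Make up a coat-button order: tip out the tall canister and add the red spools

## Task

Make up the sewing order in the tray of the tipping stand. Lean the tall button canister on the stand's ledge with its foot on the foot board and let go of it there, then take hold of it again in its lower half and finish the tip so that every button slides out into the tray; stand the empty canister upright again in the middle of its cork coaster. Also put every red spool from the carousel into the tray, turning the carousel by its orange knob to bring each one to the open slot of the guard; leave the blue spool in the carousel and do not disturb the pincushion, jar and tape measure.

Things in the scene. Friction and masses are not known exactly. Their poses are not given: they have to be found in the camera images.
- stand: fixed wooden tipping stand. Origin on the table, under the foot-side top edge of the ledge, midway along it; +x is the level pouring direction: foot board, over the ledge, into the tray; z up. Foot board x -125..0 mm, y +-60, top 8 mm above the table. Heel bar on it x -100..-90, top 18 mm high: it stops the foot of a leaning canister from sliding back
- stand_ledge (a point): middle of the ledge's foot-side top edge (stand x = 0), axes as the stand. Ledge: upright wall 12 mm thick (stand x 0..12), y +-60, rubber-topped, 85 mm above the table. A canister leaned at 45 deg, with its lower bottom edge on the foot board at stand x = -77 mm, rests on this edge
- stand_tray (a point): middle of the floor of the pale tray fixed behind the ledge, axes as the stand. Inside 202 mm along x (stand x 16..218), 180 mm along y; floor 6 mm and wall tops 45 mm above the table
- coaster: fixed round cork coaster, 110 mm across, 4 mm thick; origin at the centre of its underside. The canister starts on it
- canister_mid (a point): centre (half-way up, 95 mm) of the tall, clear, square, open-topped button canister with blue bands round foot and rim: 56 x 56 mm outside, 190 mm tall, wall 3 mm, 0.18 to 0.29 kg. x and y axes square to its side faces, z towards the mouth. Starts upright, with the dark red buttons inside
- canister_mouth (a point): centre of the canister's open mouth (190 mm from its underside), same axes
- guard: fixed guard over the spool carousel; origin on the table under the carousel axis. Clear cover 75..80 mm above the table over x and y +-115 mm, but for a slot y +-55, x -115 to +30, open to the guard's -x side. A spool can be lifted out only through the slot: its compartment must be turned to the guard's -x side
- carousel (a joint): angle of the revolving spool carousel (rad), counter-clockwise from above, 0 at the start; turns endlessly both ways against 0.04 Nm friction and stays put. Disc 212 mm across, floor 20 mm above the table, four open compartments (radius 46..100 mm) with walls to 40 mm above the table; 73 mm from the axis, in the middle of each, stands a spool or none
- carousel_knob (a point): centre of the orange bar knob on the carousel axis, turns with the disc: 40 mm long along the point's x, 18 mm wide along y, 30 mm tall, top 132 mm above the table (point at 117). Grip across the 18 mm and twist. The compartments lie at the point's +x, +y, -x and -y
- button1_mid (a point): centre of a polished, slippery dark red coat button, 34 mm across, 7 mm thick, z its axis; starts inside the canister
- button2_mid (a point): centre of a polished, slippery dark red coat button, 34 mm across, 7 mm thick, z its axis; starts inside the canister
- button3_mid (a point): centre of a polished, slippery dark red coat button, 34 mm across, 7 mm thick, z its axis; starts inside the canister
- button4_mid (a point): centre of a polished, slippery dark red coat button, 34 mm across, 7 mm thick, z its axis; starts inside the canister
- red1_mid (a point): centre (half-way up) of a red thread spool with white ends, 36 mm across, 40 mm tall, z its axis, 25 g, starts standing in a carousel compartment. Absent (None) in some starts
- red2_mid (a point): centre (half-way up) of a red thread spool with white ends, 36 mm across, 40 mm tall, z its axis, 25 g, starts standing in a carousel compartment. Absent (None) in some starts
- red3_mid (a point): centre (half-way up) of a red thread spool with white ends, 36 mm across, 40 mm tall, z its axis, 25 g, starts standing in a carousel compartment. Absent (None) in some starts
- blue1_mid (a point): centre (half-way up) of a blue thread spool with white ends, 36 mm across, 40 mm tall, z its axis, 25 g, starts standing in a carousel compartment; it is to stay there
- pincushion: bystander: green pincushion, 76 mm across, 40 mm tall; origin at its underside
- jar: bystander: closed amber jar, 60 mm across, 80 mm tall; origin at its underside
- tape: bystander: yellow tape-measure case, 62 x 62 x 28 mm; origin at its underside
There are look-alikes about, which are no part of the job. What is meant by the coaster is not green, pink or white, and is the larger of those in its own colour.

How it is judged:
By the outcome, as a careful person would: the job done as asked, in the order asked, and still so for the second after the job is handed in, with the robot touching nothing.
Of red1, red2, red3 only 2 to 3 are there at a start; the rules pass over those that are not, and their reading is None.
At some moment in a run one of red1, red2, red3 may be knocked a few centimetres aside while the robot is not near it.
It also fails if it takes over 210 s, if anything falls off the work surface, if the arm or the gripper's body presses on something with over 40 N, if the wrist force passes 120 N, or if a joint passes its speed limit or range.

## Robot

A 6-joint arm with a two-finger parallel gripper is mounted at the origin on the work surface. World frame = base frame: x ahead of the robot, y to its left, z up, the work surface at z = 0. Lengths are in mm, angles in rad, forces in N, time in s.
With the tool pointing down it reaches from about 350 to 975 mm from the base axis. Payload 7.1 kg.
Tool frame: the origin (TCP) lies between the finger pads; the fingertips stand 19 mm ahead of it and the grasp point (between the pads) is the TCP; z points along the fingers, y is the line along which they close (so a half turn about z gives the same grasp; the last joint's range is limited). The gripper opens to 88 mm and grips with 3 to 60 N. Pads are 20 mm wide; open, the fingers measure 115 mm over their backs; the gripper's body (75 mm by 178 mm) begins 61 mm behind the grasp point.
Start: joints at [1.176, 0.423, 1.63, -0, 1.089, -0.019], TCP at [229.353, 581.379, 220.675] pointing down, gripper open.
Joint ranges: [-3, 3], [-0.9, 2.11], [0.09, 2.58], [-1.31, 4.45], [0.11, 2.69], [-2.54, 2.54]. Speed limits (rad/s): [2.39, 2.39, 3.01, 3.14, 3.14, 3.14].

## Interface

Orientations are given as a rotation vector (axis times angle).
In Python, from workcell import ctrl gives the robot as it stands.
- The arm moves only by the tool arm_command, never from a script. Its argument "series" is a list of rows, each an object with "linear": the shift along the tool's x, y, z in m, a list of three; "turn": the turn about the tool's z in rad. A call has 1 to 10 rows; each row shifts and turns the commanded pose from where the row before left it, along the tool's axes as they then stand; what a row does not reach is not made up. A row lasts 1/10 s, in which the tool goes at most 50 mm and 8.59 degrees, less where a joint would pass 70% of its speed; a pose out of reach is approached as far as the arm can. A call with a gripper value outside its range is refused whole. "jaw" is the opening, from -1 (shut) to 1 (fully open), set as the call begins (left out, the last holds). The fingers move at their own pace and stop on an object; the grip force is fixed at half the most. Time passes only in rows, so rows that do not move let the fingers close. It gives the time, the measured TCP pose, the force, the opening and the grip force at its end, in the units of the state.
- ctrl.get_obs(): the state, without advancing time (a new reading comes with each control period).
- ctrl.get_image(name): name is "scene" or "top" or "wrist"; returns a dict with "frame" (480x640x3 uint8, blue, green, red), "fx", "fy", "cx", "cy" (pixels), "rvec" (rotation vector, rad) and "tvec" (3), from world to camera coordinates, as OpenCV has them. Camera axes: x right, y down, z forward; pixel columns grow to the right and rows downward; lengths in mm; the calibration is good to about 2 mm. A picture is of the moment at which its call begins. There is no depth.
- ctrl.close_job(): hands the job in; it is judged then, once.
The state is a dict: "t": time; "qpos": joint angles; "qvel": joint speeds; "joint_torque": joint torques, N m; "ee_pos": TCP position; "orientation": TCP orientation; "ft_force": force on the tool from outside, world axes, zero at the start; "moment": the same for the moment, N m; "width": finger opening in mm; "grasp_force": force on a finger pad.
Only numpy, scipy, OpenCV 4.12 (cv2) and the standard library are available. Lean on these libraries where they do the work, as an engineer would, in place of code of your own. Each camera call takes 0.05 s, during which the arm holds its last target. There are 200 camera calls.

## Working session

There is one attempt and no reset: what is moved stays moved. The work goes in short steps, Python scripts to look and compute and a tool call to move; the robot and the scene stay as the last step left them, time stands still between calls to the robot, and variables do not carry over. Pictures are saved under pics/ and viewed, at most 14 in all, crops included, and the job is handed in when it is done.

Besides the shell and the picture viewer there is one more tool, called in YAML: its name, and indented under it one key for each argument. arm_command: Moves the arm, as the interface text tells. Its arguments: {"type":"object","properties":{"series":{"type":"array"},"jaw":{"type":"number"}},"required":["series"]}

```bash
ls; mkdir -p pics; cat > h.py <<'E'
import numpy as np, cv2
from workcell import ctrl
from scipy.spatial.transform import Rotation as R
def snap(name,fn=None):
    im=ctrl.get_image(name); 
    if fn: cv2.imwrite('pics/'+fn,im['frame'])
    np.save('cal_'+name+'.npy',{k:im[k] for k in im},allow_pickle=True)
    return im
def load(name): return np.load('cal_'+name+'.npy',allow_pickle=True).item()
def ray(im,u,v,z):
    Rm=R.from_rotvec(np.array(im['rvec'],float).ravel()).as_matrix(); t=np.array(im['tvec'],float).ravel()
    d=Rm.T@np.array([(u-im['cx'])/im['fx'],(v-im['cy'])/im['fy'],1]); c=-Rm.T@t
    return c+d*(z-c[2])/d[2]
def proj(im,p):
    Rm=R.from_rotvec(np.array(im['rvec'],float).ravel()).as_matrix(); t=np.array(im['tvec'],float).ravel()
    q=Rm@np.array(p,float)+t; return np.array([im['fx']*q[0]/q[2]+im['cx'],im['fy']*q[1]/q[2]+im['cy']])
E
python3 - <<'E'
from h import *
for n in('scene','top'):
    im=snap(n,n+'0.png'); Rm=R.from_rotvec(np.array(im['rvec']).ravel()).as_matrix()
    print(n,im['fx'],-Rm.T@np.array(im['tvec']).ravel(),Rm[2])
E
```

```text
pics
scene 621.3094625456466 [1588.46318146  695.63500316 1092.86475771] [-0.68579438 -0.39938379 -0.60842309]
top 478.58213400503877 [ 299.97204755   55.9881753  1166.55215803] [ 0.19544495  0.0324499  -0.98017767]
```

View pics/top0.png

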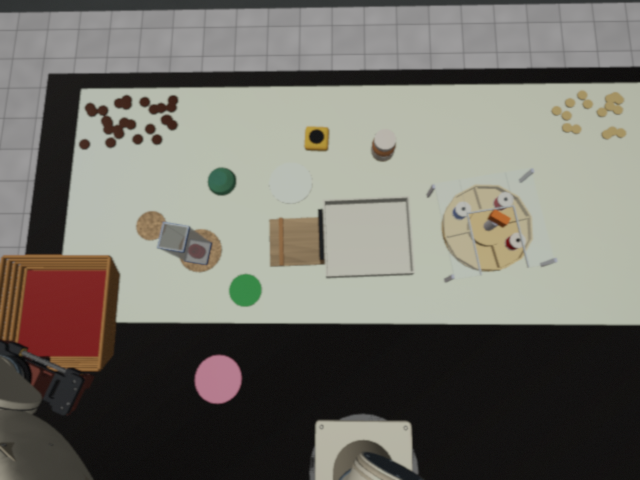

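View pics/scene0.png

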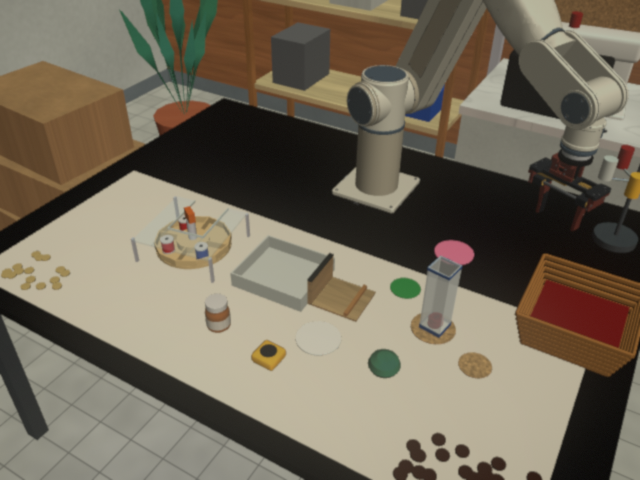

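The top view shows the larger cork coaster at (200,250) with the canister on it. The small cork at (151,226) and the white, green and pink discs are decoys. The stand runs from (270,242) to (410,238), and the carousel is at (487,228). I'll confirm with an enlarged crop.

```bash
python3 - <<'E'
from h import *
im=load('top');f=im['frame']
a=cv2.resize(f[190:290,130:330],None,fx=4,fy=4,interpolation=cv2.INTER_CUBIC)
cv2.imwrite('pics/c1.png',a)
b=cv2.resize(f[165:290,420:570],None,fx=4.6,fy=4.6,interpolation=cv2.INTER_CUBIC)
cv2.imwrite('pics/c2.png',b)
E
```

```text
(no output)
```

View pics/c1.png

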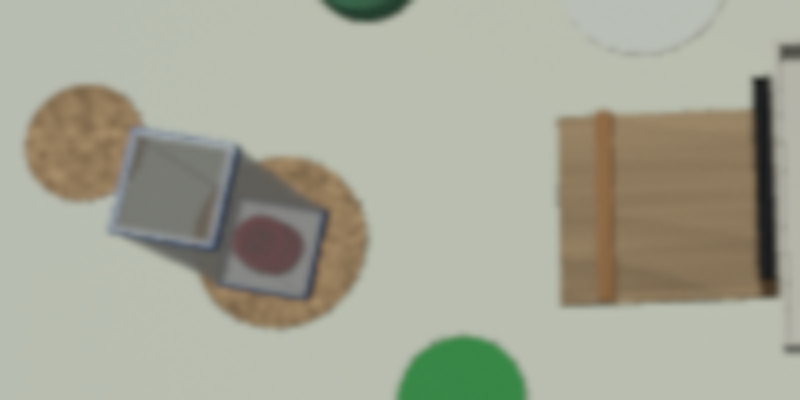

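View pics/c2.png

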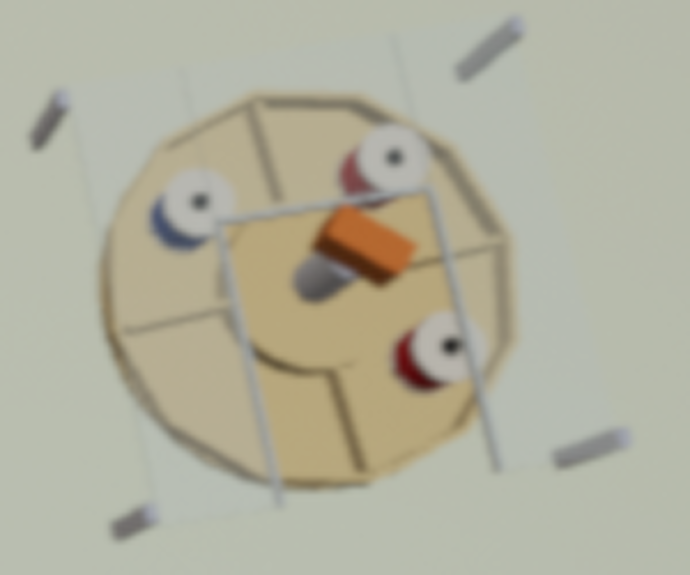

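Crop 1 confirms the larger cork is the coaster, with the canister on it. Crop 2 shows blue at (199,202) and reds at (393,157) and (451,346), with the lower-left compartment empty. The slot opens toward image-bottom, and the knob is at (365,240).

```bash
python3 - <<'E'
from h import *
np.set_printoptions(precision=1,suppress=True)
im=load('top')
A=lambda x,y,z:ray(im,130+(x+.5)/4-.5,190+(y+.5)/4-.5,z)
B=lambda x,y,z:ray(im,420+(x+.5)/4.6-.5,165+(y+.5)/4.6-.5,z)
rim=np.array([A(*p,190) for p in[(134,130),(238,147),(216,248),(110,232)]])
ft=np.array([A(*p,4) for p in[(240,200),(326,210),(307,298),(222,285)]])
for n,q in(('rim',rim),('foot',ft)):
    e=np.roll(q,-1,0)-q; print(n,q.mean(0),np.linalg.norm(e,axis=1),np.degrees(np.arctan2(e[:,1],e[:,0])))
print('coaster',A(282,241,4), 'w',A(367,241,4)-A(282,155,4))
a,b=A(557,118,8),A(562,305,8);print('board',a,b,np.linalg.norm(a-b))
a,b=A(753,78,85),A(763,278,85);print('ledge',a,b,np.linalg.norm(a-b))
# tray outer
for u,v in[(324,203),(408,199),(412,275),(327,278)]: print('tray',ray(im,u,v,45))
for p in[(62,98),(515,22),(625,436),(150,512)]: print('guardpost',B(*p,78))
for p in[(220,225),(430,190),(497,470),(280,500)]: print('slot',B(*p,78))
for n,p in(('blue',(199,202)),('red',(393,157)),('red',(451,346))): print(n,B(*p,60))
print('knob',[B(*p,132) for p in[(348,205),(416,246),(385,263),(318,238)]])
print(R.from_rotvec(ctrl.get_obs()['orientation']).as_matrix(),ctrl.get_obs()['ee_pos'])
E
```

```text
rim [502.7 404.3 190. ] [57.  54.8 57.4 55.7] [-99.5 171.2  81.4  -9.1]
foot [503.7 405.7   4. ] [54.9 56.2 54.2 54.4] [-96.7 170.8  81.4  -8.5]
coaster [508.1 400.7   4. ] w [-54.9 -56.4   0. ]
board [585.5 230.4   8. ] [467.5 224.1   8. ] 118.14830922307642
ledge [590.2 104.5  85. ] [472.   97.9  85. ] 118.40799108050035
tray [616.3  91.5  45. ]
tray [ 625.5 -111.7   45. ]
tray [ 440.7 -115.6   45. ]
tray [433.4  83.6  45. ]
guardpost [ 647.7 -166.5   78. ]
guardpost [ 687.1 -398.6   78. ]
guardpost [ 472.5 -435.1   78. ]
guardpost [ 434.6 -201.2   78. ]
slot [ 580.3 -243.1   78. ]
slot [ 598.3 -349.2   78. ]
slot [ 455.6 -371.6   78. ]
slot [ 440.6 -265.    78. ]
blue [ 597.2 -238.    60. ]
red [ 620.8 -338.3   60. ]
red [ 521.5 -360.5   60. ]
knob [array([ 576.1, -289.7,  132. ]), array([ 555.8, -320.5,  132. ]), array([ 547.5, -305.3,  132. ]), array([ 559.9, -274.4,  132. ])]
[[-0.9  0.4 -0. ]
 [ 0.4  0.9 -0. ]
 [ 0.  -0.  -1. ]] [229.2 580.9 220. ]
```

```bash
cat >> h.py <<'E'
def pose():
    o=ctrl.get_obs(); M=R.from_rotvec(o['orientation']).as_matrix()
    return np.array(o['ee_pos']),np.degrees(np.arctan2(M[1,1],M[0,1])),M,o
def plan(*targets):
    """targets: (x,y,z,psi_deg of tool y). prints turn (rad) first, then shift along tool axes (mm) after the turn"""
    p,psi,M,o=pose(); print('now',p.round(1),round(psi,2),'z',M[:,2].round(3),'q',np.round(o['qpos'],2),'t',o['t'],'w',o['width'])
    for x,y,z,a in targets:
        d=(psi-a+90)%180-90; a2=psi-d; s,c=np.sin(np.radians(a2)),np.cos(np.radians(a2))
        D=np.array([x,y,z])-p; print((x,y,z,a),'turn',round(np.radians(d),3),'shift',np.round([-s*D[0]+c*D[1],c*D[0]+s*D[1],-D[2]],1))
        p=np.array([x,y,z],float); psi=a2
SO=np.array([531,101.2]); SX=np.array([.045,-.999]); SY=np.array([.999,.045])
def st(x,y,z): q=SO+x*SX+y*SY; return q[0],q[1],z
E
python3 -c "
from h import *
plan((229.4,581.4,260,-8.8),(504,405,260,-8.8),(504,405,154,-8.8))"
```

```text
now [229.2 580.9 220. ] 68.47 z [-0.001 -0.001 -1.   ] q [ 1.18  0.42  1.63  0.    1.09 -0.02] t 0.1 w 88.04017714366964
(229.4, 581.4, 260, -8.8) turn 1.349 shift [  0.5   0.2 -40. ]
(504, 405, 260, -8.8) turn 0.0 shift [-132.3  298.4   -0. ]
(504, 405, 154, -8.8) turn 0.0 shift [  0.   0. 106.]
```

arm_command:
  series:
    - {"linear": [0, 0, -0.005], "turn": 0.15}
    - {"linear": [0, 0, -0.005], "turn": 0.15}
    - {"linear": [0, 0, -0.005], "turn": 0.15}
    - {"linear": [0, 0, -0.005], "turn": 0.15}
    - {"linear": [0, 0, -0.005], "turn": 0.15}
    - {"linear": [0, 0, -0.005], "turn": 0.15}
    - {"linear": [0, 0, -0.005], "turn": 0.15}
    - {"linear": [0, 0, -0.005], "turn": 0.15}
    - {"linear": [0, 0, 0], "turn": 0.149}
  jaw: 1

```text
t: 1.0
ee_pos: [229.4, 581.5, 261.0]
orientation: [-2.392, -2.036, -0.0]
ft_force: [0.1, 0.3, -0.6]
width: 87.7
grasp_force: 0.0
```

arm_command:
  series:
    - {"linear": [-0.013, 0.03, 0], "turn": 0}
    - {"linear": [-0.013, 0.03, 0], "turn": 0}
    - {"linear": [-0.013, 0.03, 0], "turn": 0}
    - {"linear": [-0.013, 0.03, 0], "turn": 0}
    - {"linear": [-0.013, 0.03, 0], "turn": 0}
    - {"linear": [-0.013, 0.03, 0], "turn": 0}
    - {"linear": [-0.013, 0.03, 0], "turn": 0}
    - {"linear": [-0.013, 0.03, 0], "turn": 0}
    - {"linear": [-0.013, 0.029, 0], "turn": 0}
    - {"linear": [-0.013, 0.029, 0], "turn": 0}

```text
t: 2.0
ee_pos: [504.7, 406.2, 260.2]
orientation: [-2.386, -2.044, 0.001]
ft_force: [0.2, 0.8, -0.2]
width: 87.9
grasp_force: 0.0
```

```bash
python3 -c "
from h import *
plan((504,405,154,-8.8));snap('wrist','w1.png')"
```

```text
now [504.7 406.2 260.2] -8.83 z [-0.001 -0.001 -1.   ] q [0.66 0.42 1.54 0.   1.18 0.81] t 2.0 w 87.9009885769788
(504, 405, 154, -8.8) turn -0.001 shift [ -1.3  -0.5 106.2]
```

View pics/w1.png

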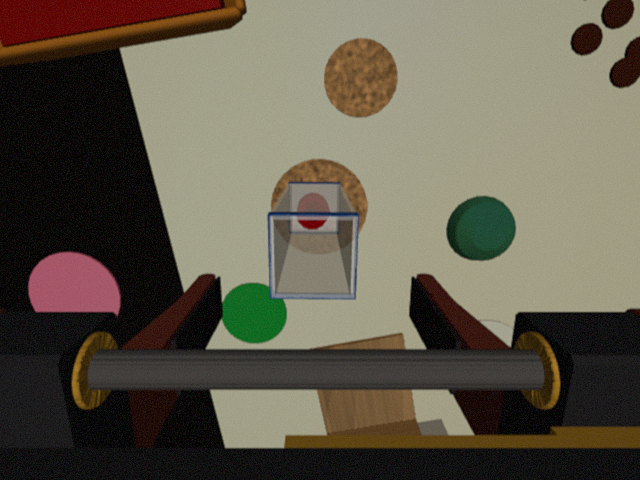

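The wrist view shows the rim at (268..358, 213..298), square to the fingers and centred between them (313 against 315). I'll descend and grip, and compute the wrist estimates of the rim and coaster first.

```bash
python3 -c "
from h import *
im=load('wrist')
print('rim',np.mean([ray(im,*p,194) for p in[(268,213),(358,213),(355,298),(272,297)]],0),'foot',np.mean([ray(im,*p,4) for p in[(290,183),(340,183)]],0),'coaster',ray(im,319.5,206,4),ray(im,368,206,4),ray(im,319.5,159,4))"
```

```text
rim [502.4015013  403.98119392 194.        ] foot [507.06825104 429.87405698   4.        ] coaster [508.09384981 403.4186949    4.        ] [562.50481161 394.914963     4.        ] [516.02900115 455.04091879   4.        ]
```

arm_command:
  series:
    - {"linear": [0, 0, 0.013], "turn": 0}
    - {"linear": [0, 0, 0.013], "turn": 0}
    - {"linear": [0, 0, 0.013], "turn": 0}
    - {"linear": [0, 0, 0.013], "turn": 0}
    - {"linear": [0, 0, 0.013], "turn": 0}
    - {"linear": [0, 0, 0.013], "turn": 0}
    - {"linear": [0, 0, 0.013], "turn": 0}
    - {"linear": [0, 0, 0.013], "turn": 0}
    - {"linear": [0, 0, 0.002], "turn": 0}

```text
t: 2.95
ee_pos: [503.0, 406.5, 152.5]
orientation: [-2.386, -2.044, 0.005]
ft_force: [-0.2, -0.2, 0.7]
width: 87.7
grasp_force: 0.0
```

arm_command:
  series:
    - {"linear": [0, 0, 0], "turn": 0}
    - {"linear": [0, 0, 0], "turn": 0}
    - {"linear": [0, 0, 0], "turn": 0}
    - {"linear": [0, 0, 0], "turn": 0}
    - {"linear": [0, 0, 0], "turn": 0}
    - {"linear": [0, 0, 0], "turn": 0}
    - {"linear": [0, 0, 0], "turn": 0}
    - {"linear": [0, 0, 0], "turn": 0}
  jaw: -1

```text
t: 3.75
ee_pos: [504.1, 407.4, 155.2]
orientation: [-2.386, -2.044, -0.001]
ft_force: [-1.2, -0.5, 6.2]
width: 55.9
grasp_force: 29.9
```

```bash
python3 -c "
from h import *
p=pose()[0]
plan((p[0],p[1],200,2.6),(*st(-42,0,200),2.6),(*st(-42,0,164),2.6),(*st(-30,0,164),2.6))"
```

```text
now [504.1 407.4 155.2] -8.82 z [ 0.001  0.001 -1.   ] q [0.66 0.53 1.62 0.   0.99 0.82] t 3.75 w 55.93671410853955
(np.float64(504.0858198137699), np.float64(407.42333496593614), 200, 2.6) turn -0.199 shift [  0.    0.  -44.8]
(np.float64(529.11), np.float64(143.15800000000002), 200, 2.6) turn -0.0 shift [-265.1   13.    -0. ]
(np.float64(529.11), np.float64(143.15800000000002), 164, 2.6) turn 0.0 shift [ 0.  0. 36.]
(np.float64(529.65), np.float64(131.17000000000002), 164, 2.6) turn 0.0 shift [-12.  -0.  -0.]
```

arm_command:
  series:
    - {"linear": [0, 0, -0.006], "turn": 0}
    - {"linear": [0, 0, -0.006], "turn": 0}
    - {"linear": [0, 0, -0.006], "turn": -0.03}
    - {"linear": [0, 0, -0.006], "turn": -0.03}
    - {"linear": [0, 0, -0.006], "turn": -0.03}
    - {"linear": [0, 0, -0.006], "turn": -0.03}
    - {"linear": [0, 0, -0.006], "turn": -0.04}
    - {"linear": [0, 0, -0.003], "turn": -0.04}

```text
t: 4.55
ee_pos: [503.9, 407.1, 200.1]
orientation: [2.168, 2.274, 0.0]
ft_force: [-0.5, -0.9, -2.7]
width: 55.7
grasp_force: 29.9
```

arm_command:
  series:
    - {"linear": [-0.01, 0.001, 0], "turn": 0}
    - {"linear": [-0.02, 0.001, 0], "turn": 0}
    - {"linear": [-0.03, 0.002, 0], "turn": 0}
    - {"linear": [-0.035, 0.002, 0], "turn": 0}
    - {"linear": [-0.035, 0.002, 0], "turn": 0}
    - {"linear": [-0.035, 0.002, 0], "turn": 0}
    - {"linear": [-0.035, 0.001, 0], "turn": 0}
    - {"linear": [-0.03, 0.001, 0], "turn": 0}
    - {"linear": [-0.025, 0.001, 0], "turn": 0}
    - {"linear": [-0.01, 0, 0], "turn": 0}

```text
t: 5.55
ee_pos: [528.3, 139.7, 199.4]
orientation: [-2.174, -2.268, 0.002]
ft_force: [-0.4, 0.1, -3.1]
width: 56.2
grasp_force: 30.0
```

arm_command:
  series:
    - {"linear": [0, 0, 0], "turn": 0}
    - {"linear": [0, 0, 0], "turn": 0}

```text
t: 5.75
ee_pos: [528.9, 143.2, 199.7]
orientation: [-2.171, -2.271, -0.0]
ft_force: [0.0, -0.5, -3.7]
width: 56.4
grasp_force: 30.0
```

```bash
python3 -c "
from h import *
plan((*st(-42,0,164),2.6),(*st(-30,0,164),2.6))
im=snap('scene');cv2.imwrite('pics/s1.png',cv2.resize(im['frame'][130:350,200:500],None,fx=2.6,fy=2.6,interpolation=cv2.INTER_CUBIC))
im=snap('wrist');cv2.imwrite('pics/w2.png',im['frame'])"
```

```text
now [528.9 143.2 199.7] 2.58 z [-0.  0. -1.] q [0.24 0.34 1.82 0.   0.99 0.2 ] t 5.75 w 56.425640679996654
(np.float64(529.11), np.float64(143.15800000000002), 164, 2.6) turn -0.0 shift [-0.   0.2 35.7]
(np.float64(529.65), np.float64(131.17000000000002), 164, 2.6) turn 0.0 shift [-12.  -0.  -0.]
```

View pics/w2.png

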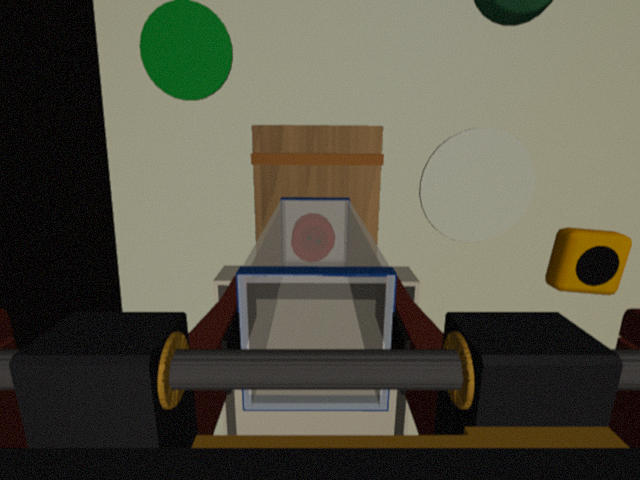

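Canister and stand are aligned (both centred near column 316), and the board's back edge is at row 126, columns 252–383. I'll check that against x=-125 and view nothing more.

```bash
python3 -c "
from h import *
im=load('wrist')
for p,z in[((252,126),8),((383,126),8),((251,153),18),((383,153),18),((240,270),202),((393,270),202),((244,410),202),((388,410),202)]:
    q=ray(im,*p,z);d=q[:2]-SO;print(p,q.round(1),'stand',(d@SX).round(1),(d@SY).round(1))"
```

```text
(252, 126) [466.9 223.8   8. ] stand -125.3 -58.6
(383, 126) [586.1 229.1   8. ] stand -125.3 60.8
(251, 153) [467.6 200.1  18. ] stand -101.7 -58.9
(383, 153) [586.5 205.5  18. ] stand -101.7 60.1
(240, 270) [493.4 154.7 202. ] stand -55.2 -35.2
(393, 270) [563.5 157.9 202. ] stand -55.2 35.0
(244, 410) [494.9  79.1 202. ] stand 20.4 -37.1
(388, 410) [568.3  82.5 202. ] stand 20.4 36.4
```

arm_command:
  series:
    - {"linear": [0, 0, 0.006], "turn": 0}
    - {"linear": [0, 0, 0.006], "turn": 0}
    - {"linear": [0, 0, 0.006], "turn": 0}
    - {"linear": [0, 0, 0.006], "turn": 0}
    - {"linear": [0, 0, 0.006], "turn": 0}
    - {"linear": [0, 0, 0.005], "turn": 0}
    - {"linear": [-0.002, 0, 0], "turn": 0}

```text
t: 6.55
ee_pos: [528.6, 141.0, 163.8]
orientation: [-2.169, -2.272, 0.002]
ft_force: [0.7, 0.2, -3.5]
width: 56.2
grasp_force: 30.0
```

arm_command:
  series:
    - {"linear": [-0.005, 0, 0], "turn": 0}
    - {"linear": [-0.005, 0, -0.001], "turn": 0}
    - {"linear": [-0.005, 0, -0.001], "turn": 0}
    - {"linear": [-0.005, 0, -0.001], "turn": 0}
    - {"linear": [-0.005, 0, 0], "turn": 0}
    - {"linear": [-0.005, 0, 0.001], "turn": 0}
    - {"linear": [-0.005, 0, 0.001], "turn": 0}
    - {"linear": [-0.004, 0, 0.002], "turn": 0}
    - {"linear": [-0.004, 0, 0.002], "turn": 0}
    - {"linear": [-0.004, 0, 0.002], "turn": 0}

```text
t: 7.55
ee_pos: [532.8, 94.3, 161.0]
orientation: [2.169, 2.27, 0.005]
ft_force: [0.3, 5.9, 2.5]
width: 56.0
grasp_force: 30.0
```

arm_command:
  series:
    - {"linear": [-0.002, 0, 0.002], "turn": 0}
    - {"linear": [-0.002, 0, 0.003], "turn": 0}
    - {"linear": [-0.002, 0, 0.003], "turn": 0}
    - {"linear": [0, 0, 0.003], "turn": 0}
    - {"linear": [0, 0, 0.004], "turn": 0}
    - {"linear": [0, 0, 0], "turn": 0}

```text
t: 8.15
ee_pos: [534.6, 87.3, 149.9]
orientation: [2.165, 2.269, 0.006]
ft_force: [-7.4, -2.6, 35.9]
width: 55.5
grasp_force: 30.1
```

```bash
python3 -c "
from h import *
p=pose()[0];d=p[:2]-SO;print('stand',d@SX,d@SY,p[2])
im=snap('scene');cv2.imwrite('pics/s2.png',cv2.resize(im['frame'][150:350,200:450],None,fx=3,fy=3,interpolation=cv2.INTER_CUBIC))"
```

```text
stand 14.010917065715805 2.9506711015069396 149.90066965750304
```

View pics/s2.png

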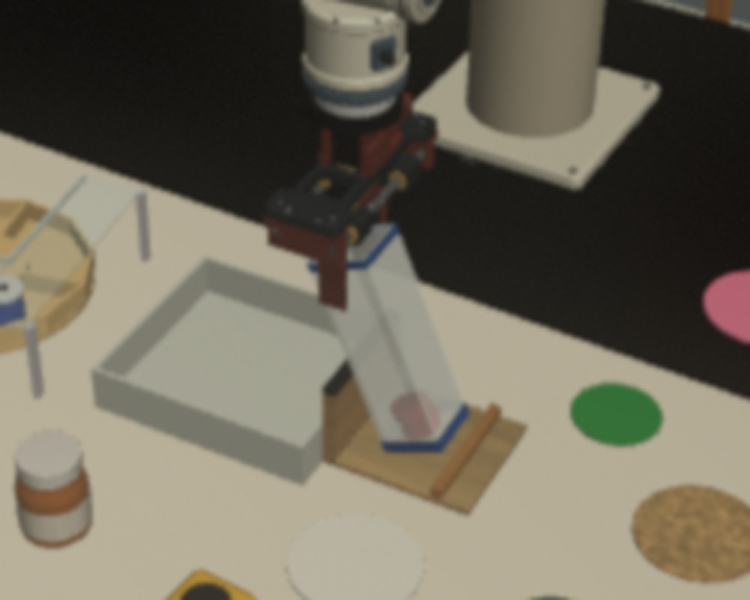

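The canister is leaning about 25–30° and its foot is jammed on the board at Fz 36 N. I'll raise it clear and continue the rotation on the ledge with more foot clearance.

arm_command:
  series:
    - {"linear": [0, 0, -0.007], "turn": 0}
    - {"linear": [0, 0, -0.007], "turn": 0}
    - {"linear": [0, 0, -0.007], "turn": 0}
    - {"linear": [0, 0, -0.007], "turn": 0}
    - {"linear": [-0.003, 0, 0.003], "turn": 0}
    - {"linear": [-0.003, 0, 0.004], "turn": 0}
    - {"linear": [-0.002, 0, 0.004], "turn": 0}
    - {"linear": [-0.001, 0, 0.004], "turn": 0}
    - {"linear": [0, 0, 0.004], "turn": 0}
    - {"linear": [0, 0, 0.003], "turn": 0}

```text
t: 9.2
ee_pos: [532.6, 80.0, 150.7]
orientation: [-2.17, -2.271, -0.003]
ft_force: [-0.7, 5.6, 5.0]
width: 56.0
grasp_force: 30.0
```

```bash
python3 -c "
from h import *
p=pose()[0];d=p[:2]-SO;print('stand',d@SX,d@SY,p[2],pose()[3]['moment'])
im=snap('scene');cv2.imwrite('pics/s3.png',cv2.resize(im['frame'][150:350,200:450],None,fx=3,fy=3,interpolation=cv2.INTER_CUBIC))"
```

```text
stand 21.25250346259124 0.694291309214695 150.71528142094303 [ 1.35319855  0.23645467 -0.04369882]
```

View pics/s3.png

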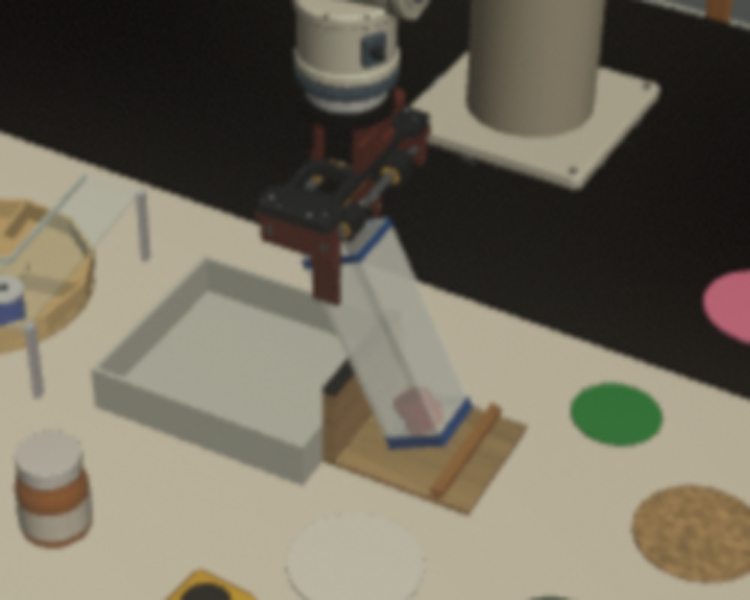

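```bash
cat >> h.py <<'E'
from scipy.optimize import least_squares
def fitcan(im,obs,x0=(-70,10,45),yoff=0):
    """obs: {(end,side,yy):(u,v)} end 0 foot/190 mouth; side 0 lower face,56 upper; yy +-28. returns ax,az,tilt-from-vertical deg"""
    def P(v,k):
        t=np.radians(v[2]);x=v[0]+k[0]*np.sin(t)-k[1]*np.cos(t);z=v[1]+k[0]*np.cos(t)+k[1]*np.sin(t)
        return proj(im,st(x,k[2]+v[3],z))
    f=lambda v:np.concatenate([P(v,k)-np.array(o) for k,o in obs.items()])
    r=least_squares(f,list(x0)+[yoff],loss='soft_l1'); return r.x.round(1),f(r.x).round(1)
E
python3 -c "
from h import *
im=load('scene');c=lambda x,y:(200+(x+.5)/3-.5,150+(y+.5)/3-.5)
print(fitcan(im,{(0,0,28):c(388,447),(0,56,28):c(440,445),(0,56,-28):c(468,402),(190,56,28):c(360,258),(190,56,-28):c(392,222)}))"
```

```text
(array([-20.6, -20.1,  24.9, -32.8]), array([-0.2, -0.5,  0.3, -0.3,  0.1,  1.4,  0.1, -0.2, -0.3,  0.1]))
```

```bash
python3 -c "
from h import *
im=load('scene');c=lambda x,y:(200+(x+.5)/3-.5,150+(y+.5)/3-.5)
# sanity: known points
for n,q in(('board back +y',st(-125,60,8)),('ledge top +y',st(0,60,85)),('heel -y',st(-100,-60,18)),('tcp',pose()[0])):
    u=proj(im,q);print(n,((u-[200,150])*3).round())
for th in(25,35,45):
    t=np.radians(th);s=70
    for az in(8,20):
        s=(85-az)/np.cos(t);ax=-s*np.sin(t)
        pts=[(0,0,28),(0,56,28),(0,56,-28),(190,56,28),(190,56,-28),(190,0,28)]
        print(th,az,[tuple(((proj(im,st(ax+a*np.sin(t)-b*np.cos(t),y,az+a*np.cos(t)+b*np.sin(t)))-[200,150])*3).round().astype(int)) for a,b,y in pts])
"
```

```text
board back +y [465. 507.]
ledge top +y [331. 389.]
heel -y [497. 403.]
tcp [343. 280.]
25 8 [(np.int64(386), np.int64(449)), (np.int64(441), np.int64(448)), (np.int64(469), np.int64(408)), (np.int64(357), np.int64(255)), (np.int64(389), np.int64(219)), (np.int64(302), np.int64(261))]
25 20 [(np.int64(380), np.int64(436)), (np.int64(435), np.int64(435)), (np.int64(464), np.int64(396)), (np.int64(351), np.int64(241)), (np.int64(383), np.int64(205)), (np.int64(296), np.int64(247))]
35 8 [(np.int64(405), np.int64(456)), (np.int64(455), np.int64(445)), (np.int64(483), np.int64(406)), (np.int64(340), np.int64(258)), (np.int64(372), np.int64(222)), (np.int64(291), np.int64(273))]
35 20 [(np.int64(396), np.int64(442)), (np.int64(447), np.int64(431)), (np.int64(475), np.int64(392)), (np.int64(331), np.int64(243)), (np.int64(363), np.int64(207)), (np.int64(281), np.int64(259))]
45 8 [(np.int64(429), np.int64(465)), (np.int64(474), np.int64(445)), (np.int64(502), np.int64(405)), (np.int64(331), np.int64(269)), (np.int64(363), np.int64(233)), (np.int64(288), np.int64(293))]
45 20 [(np.int64(417), np.int64(450)), (np.int64(462), np.int64(430)), (np.int64(490), np.int64(390)), (np.int64(318), np.int64(253)), (np.int64(350), np.int64(217)), (np.int64(276), np.int64(277))]
```

Model fitting says the tilt is about 25° with the foot near the board, and the pads have slipped toward the lower face. It already leans on the ledge, so I'll release, look, and regrip centred.

arm_command:
  series:
    - {"linear": [0, 0, 0], "turn": 0}
    - {"linear": [0, 0, 0], "turn": 0}
    - {"linear": [0, 0, 0], "turn": 0}
    - {"linear": [0, 0, 0], "turn": 0}
    - {"linear": [0, 0, 0], "turn": 0}
    - {"linear": [0, 0, 0], "turn": 0}
    - {"linear": [0, 0, 0], "turn": 0}
    - {"linear": [0, 0, 0], "turn": 0}
  jaw: 1

```text
t: 10.05
ee_pos: [532.0, 79.2, 150.7]
orientation: [2.17, 2.272, 0.0]
ft_force: [-0.1, 0.7, 0.3]
width: 88.2
grasp_force: 0.0
```

```bash
python3 -c "
from h import *
p=pose()[0];d=p[:2]-SO;print('stand',d@SX,d@SY,p[2],pose()[3]['moment'])
im=snap('scene');cv2.imwrite('pics/s4.png',cv2.resize(im['frame'][150:350,200:450],None,fx=3,fy=3,interpolation=cv2.INTER_CUBIC))"
```

```text
stand 22.071109120781895 0.03404943037346875 150.71815516776127 [-0.04619527  0.04731118  0.02543702]
```

View pics/s4.png

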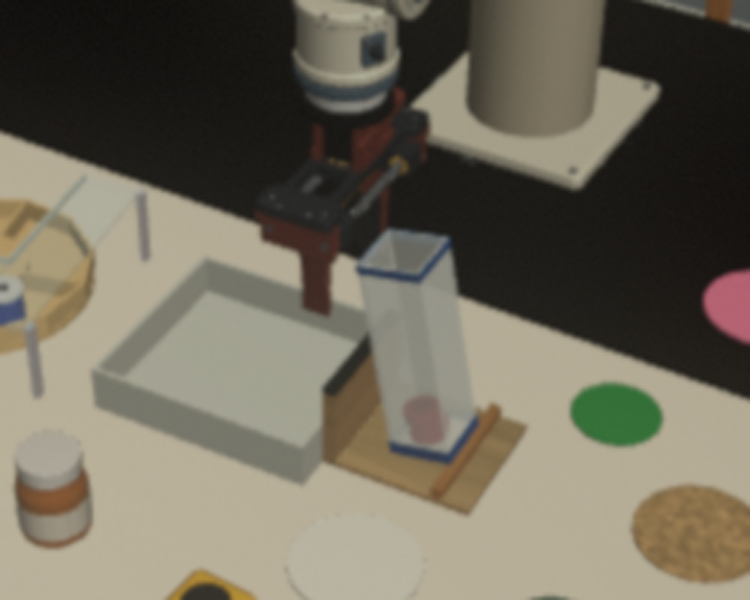

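It rocked back and stands on the foot board, foot at (390,452)-(450,461)-(478,420). I'll fit its pose and regrip it centred.

```bash
python3 -c "
from h import *
im=load('scene');c=lambda x,y:(200+(x+.5)/3-.5,150+(y+.5)/3-.5)
o={(0,0,28):c(390,452),(0,56,28):c(450,461),(0,56,-28):c(478,420),(190,56,28):c(420,279),(190,56,-28):c(450,238),(190,0,28):c(359,268),(190,0,-28):c(390,230)}
print(fitcan(im,o,(-35,8,3)))
from scipy.optimize import brute
p=pose()[0];plan((*st(-60,0,205),2.6),(*st(-60,0,165),2.6))"
```

```text
(array([-31.4,  -9.2,  10.4, -19. ]), array([ 0.6, -0.7, -0.1,  0.3, -0.3,  1. ,  0. , -0.9,  0. ,  0.5, -0.1,
       -0.5, -0.1,  0.3]))
now [532.   79.1 150.7] 2.63 z [ 0. -0. -1.] q [ 0.13  0.39  1.87 -0.    0.87  0.08] t 10.1 w 88.1682176062722
(np.float64(528.3), np.float64(161.14), 205, 2.6) turn 0.001 shift [ 82.1  -0.  -54.3]
(np.float64(528.3), np.float64(161.14), 165, 2.6) turn 0.0 shift [ 0.  0. 40.]
```

arm_command:
  series:
    - {"linear": [0, 0, -0.006], "turn": 0}
    - {"linear": [0, 0, -0.006], "turn": 0}
    - {"linear": [0.01, 0, 0], "turn": 0}
    - {"linear": [0.01, 0, 0], "turn": 0}
    - {"linear": [0.01, 0, 0], "turn": 0}
    - {"linear": [0.01, 0, 0], "turn": 0}
    - {"linear": [0.01, 0, 0], "turn": 0}
    - {"linear": [0.01, 0, 0], "turn": 0}
    - {"linear": [0.006, 0, 0], "turn": 0}
    - {"linear": [0, 0, 0], "turn": 0}

```text
t: 11.1
ee_pos: [528.9, 146.0, 162.6]
orientation: [-2.168, -2.273, -0.0]
ft_force: [0.2, -0.1, -0.6]
width: 87.9
grasp_force: 0.0
```

```bash
python3 -c "
from h import *
p=pose()[0];d=p[:2]-SO;print('stand',d@SX,d@SY,p[2])
im=snap('wrist','w3.png')
for th in(0,5,10):
    t=np.radians(th)
    for ax in(-42,):
        print(th,[tuple(proj(im,st(ax+190*np.sin(t)-b*np.cos(t),y,8+190*np.cos(t)+b*np.sin(t))).round().astype(int)) for b,y in((0,28),(0,-28),(56,28),(56,-28))])"
```

```text
stand -44.80912382635686 -0.07955824732782135 162.62122457985757
0 [(np.int64(390), np.int64(337)), (np.int64(244), np.int64(337)), (np.int64(398), np.int64(191)), (np.int64(236), np.int64(191))]
5 [(np.int64(387), np.int64(374)), (np.int64(246), np.int64(373)), (np.int64(398), np.int64(241)), (np.int64(236), np.int64(241))]
10 [(np.int64(384), np.int64(405)), (np.int64(249), np.int64(405)), (np.int64(397), np.int64(290)), (np.int64(237), np.int64(290))]
```

View pics/w3.png

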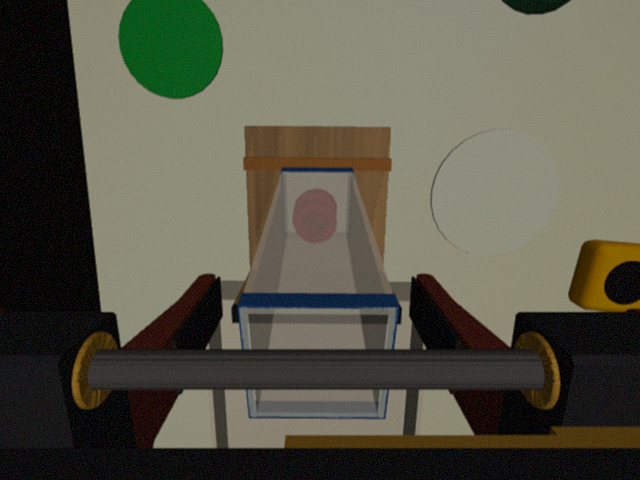

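The rim corners (242..397, 295) and (250..387, 416) match tilt 10° with the foot edge resting on the heel bar. I'll grip, lift 15 mm, and rotate over the ledge with the foot kept clear.

arm_command:
  series:
    - {"linear": [0, 0, 0], "turn": 0}
    - {"linear": [0, 0, 0], "turn": 0}
    - {"linear": [0, 0, 0], "turn": 0}
    - {"linear": [0, 0, 0], "turn": 0}
    - {"linear": [0, 0, 0], "turn": 0}
    - {"linear": [0, 0, 0], "turn": 0}
    - {"linear": [0, 0, 0], "turn": 0}
  jaw: -1

```text
t: 11.85
ee_pos: [529.0, 145.0, 162.7]
orientation: [2.17, 2.272, -0.0]
ft_force: [-0.3, 0.1, 0.6]
width: 56.1
grasp_force: 30.0
```

arm_command:
  series:
    - {"linear": [0, 0, -0.005], "turn": 0}
    - {"linear": [0, 0, -0.005], "turn": 0}
    - {"linear": [0, 0, -0.005], "turn": 0}
    - {"linear": [-0.01, 0, 0], "turn": 0}
    - {"linear": [-0.01, 0, 0], "turn": 0}
    - {"linear": [-0.01, 0, 0], "turn": 0}
    - {"linear": [-0.005, 0, 0], "turn": 0}
    - {"linear": [-0.005, 0, 0.001], "turn": 0}
    - {"linear": [-0.005, 0, 0.001], "turn": 0}
    - {"linear": [-0.004, 0, 0.002], "turn": 0}

```text
t: 12.85
ee_pos: [531.8, 96.2, 174.2]
orientation: [2.17, 2.271, 0.003]
ft_force: [-0.1, 4.9, 2.5]
width: 55.8
grasp_force: 30.0
```

arm_command:
  series:
    - {"linear": [-0.004, 0, 0.002], "turn": 0}
    - {"linear": [-0.004, 0, 0.002], "turn": 0}
    - {"linear": [-0.003, 0, 0.003], "turn": 0}
    - {"linear": [-0.003, 0, 0.004], "turn": 0}
    - {"linear": [-0.003, 0, 0.004], "turn": 0}
    - {"linear": [-0.001, 0, 0.003], "turn": 0}
    - {"linear": [-0.001, 0, 0.004], "turn": 0}
    - {"linear": [0.001, 0, 0.004], "turn": 0}
    - {"linear": [0.001, 0, 0.004], "turn": 0}
    - {"linear": [0, 0, 0], "turn": 0}

```text
t: 13.85
ee_pos: [532.9, 78.2, 144.4]
orientation: [2.167, 2.271, -0.0]
ft_force: [-0.5, -0.9, 10.4]
width: 55.9
grasp_force: 30.0
```

```bash
python3 -c "
from h import *
p=pose()[0];d=p[:2]-SO;print('stand',d@SX,d@SY,p[2],pose()[3]['ft_force'],pose()[3]['moment'])
im=snap('scene');a=cv2.resize(im['frame'][150:350,250:400],None,fx=3,fy=3,interpolation=cv2.INTER_CUBIC)
cv2.imwrite('pics/s5.png',a)"
```

```text
stand 23.048743260250003 0.8239213428479772 144.43485125787763 [-0.47851166 -0.89573871 10.37686157] [0.16657619 0.32767891 0.06493642]
```

View pics/s5.png

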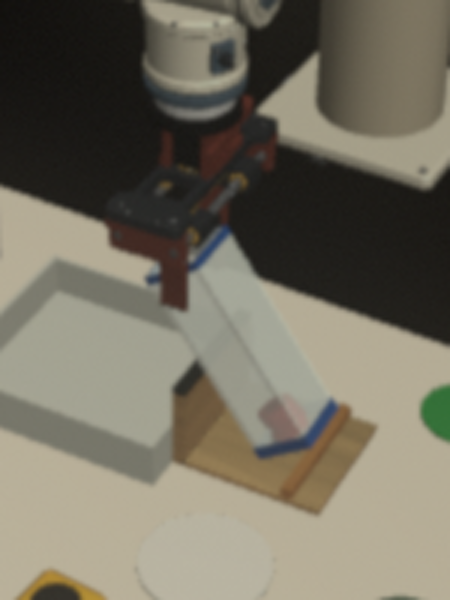

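The tilt is now about 36° and the lower foot edge is at about x=-54 on the board. It leans on the ledge, so I'll release and see where it settles.

arm_command:
  series:
    - {"linear": [0, 0, 0], "turn": 0}
    - {"linear": [0, 0, 0], "turn": 0}
    - {"linear": [0, 0, 0], "turn": 0}
    - {"linear": [0, 0, 0], "turn": 0}
    - {"linear": [0, 0, 0], "turn": 0}
    - {"linear": [0, 0, 0], "turn": 0}
    - {"linear": [0, 0, 0], "turn": 0}
    - {"linear": [0, 0, 0], "turn": 0}
    - {"linear": [0, 0, 0], "turn": 0}
  jaw: 1

```text
t: 14.8
ee_pos: [532.0, 79.2, 143.7]
orientation: [2.17, 2.272, 0.0]
ft_force: [0.3, 1.2, -0.5]
width: 87.8
grasp_force: 0.0
```

```bash
python3 -c "
from h import *
a=load('scene')['frame'];im=snap('scene');b=im['frame'];w=snap('wrist')
# blue band pixels after release
def blue(f): 
    h=cv2.cvtColor(f,cv2.COLOR_BGR2HSV);m=cv2.inRange(h,(105,110,60),(125,255,255));m[:,:250]=0;m[:,400:]=0;m[:215]=0;m[310:]=0
    n,l,s,c=cv2.connectedComponentsWithStats(m);return [(s[i].tolist(),c[i].round(1).tolist()) for i in range(1,n) if s[i][4]>8]
print(blue(a));print(blue(b))
h=cv2.cvtColor(w['frame'],cv2.COLOR_BGR2HSV);m=cv2.inRange(h,(105,140,60),(125,255,255))
n,l,s,c=cv2.connectedComponentsWithStats(m);print('wrist',[s[i].tolist() for i in range(1,n) if s[i][4]>40])
for th in(10,30,35,40,45):
    t=np.radians(th);az=8
    ax=-77*np.tan(t) if th>12 else -42
    print(th,[tuple(proj(im,st(ax+k*np.sin(t)-b*np.cos(t),y,az+k*np.cos(t)+b*np.sin(t))).round(1).tolist()) for k,b,y in((0,0,28),(0,56,28),(0,56,-28))],'wrist',[tuple(proj(w,st(ax+k*np.sin(t)-b*np.cos(t),y,az+k*np.cos(t)+b*np.sin(t))).round().tolist()) for k,b,y in((190,0,28),(190,56,28),(0,56,28))])
"
```

```text
[([315, 226, 12, 13, 25], [320.4, 231.5]), ([352, 285, 9, 13, 25], [356.3, 290.8])]
[([315, 225, 11, 14, 24], [320.4, 231.5]), ([352, 285, 9, 13, 26], [356.2, 291.0])]
wrist [[272, 55, 89, 8, 676], [233, 296, 171, 22, 3323]]
10 [(330.7, 300.4), (350.4, 304.7), (359.7, 291.5)] wrist [(404.0, 267.0), (426.0, 75.0), (355.0, 69.0)]
30 [(331.6, 300.8), (349.2, 298.8), (358.6, 285.7)] wrist [(383.0, 384.0), (406.0, 306.0), (358.0, 71.0)]
35 [(334.9, 302.0), (351.8, 298.4), (361.1, 285.3)] wrist [(379.0, 380.0), (401.0, 320.0), (359.0, 59.0)]
40 [(338.7, 303.3), (354.7, 298.3), (363.9, 285.1)] wrist [(376.0, 372.0), (397.0, 326.0), (360.0, 44.0)]
45 [(343.1, 304.9), (358.1, 298.4), (367.3, 285.2)] wrist [(372.0, 358.0), (392.0, 324.0), (361.0, 27.0)]
```

It stayed put, leaning at about 33–35° with the robot off it. I'll regrip centred and bring it to about 45°.

arm_command:
  series:
    - {"linear": [0.003, 0, -0.005], "turn": 0}
    - {"linear": [0.005, 0, 0], "turn": 0}
    - {"linear": [0.005, 0, 0], "turn": 0}
    - {"linear": [0, 0, 0], "turn": 0}

```text
t: 15.3
ee_pos: [531.4, 92.9, 148.8]
orientation: [2.169, 2.273, 0.0]
ft_force: [-0.1, -0.1, -0.1]
width: 87.5
grasp_force: 0.0
```

arm_command:
  series:
    - {"linear": [0, 0, 0], "turn": 0}
    - {"linear": [0, 0, 0], "turn": 0}
    - {"linear": [0, 0, 0], "turn": 0}
    - {"linear": [0, 0, 0], "turn": 0}
    - {"linear": [0, 0, 0], "turn": 0}
    - {"linear": [0, 0, 0], "turn": 0}
    - {"linear": [0, 0, 0], "turn": 0}
  jaw: -1

```text
t: 16.0
ee_pos: [531.4, 92.1, 148.7]
orientation: [2.17, 2.272, -0.0]
ft_force: [0.1, -0.4, 0.3]
width: 55.7
grasp_force: 30.0
```

arm_command:
  series:
    - {"linear": [-0.003, 0, -0.005], "turn": 0}
    - {"linear": [-0.003, 0, -0.005], "turn": 0}
    - {"linear": [-0.004, 0, -0.005], "turn": 0}
    - {"linear": [-0.002, 0, 0.003], "turn": 0}
    - {"linear": [-0.002, 0, 0.004], "turn": 0}
    - {"linear": [-0.001, 0, 0.005], "turn": 0}
    - {"linear": [0, 0, 0.005], "turn": 0}
    - {"linear": [0.001, 0, 0.005], "turn": 0}
    - {"linear": [0.002, 0, 0.005], "turn": 0}
    - {"linear": [0, 0, 0], "turn": 0}

```text
t: 17.0
ee_pos: [533.9, 81.6, 137.6]
orientation: [2.171, 2.27, 0.008]
ft_force: [1.8, 7.5, 0.7]
width: 55.8
grasp_force: 30.0
```

```bash
cat > chk.py <<'E'
from h import *
p=pose()[0];d=p[:2]-SO;print('stand',(d@SX).round(1),(d@SY).round(1),p[2].round(1),np.round(pose()[3]['ft_force'],1),pose()[3]['t'])
im=snap('scene')
h=cv2.cvtColor(im['frame'],cv2.COLOR_BGR2HSV);m=cv2.inRange(h,(105,110,60),(125,255,255));m[:,:250]=0;m[:,420:]=0;m[:190]=0;m[310:]=0
n,l,s,c=cv2.connectedComponentsWithStats(m);print('blue x,y,w,h,area',[s[i].tolist() for i in range(1,n) if s[i][4]>8])
for th in(30,35,40,45,50):
  for az in(8,16):
    t=np.radians(th);ax=-(85-az)*np.tan(t)
    print(th,az,[tuple(proj(im,st(ax+k*np.sin(t)-b*np.cos(t),y,az+k*np.cos(t)+b*np.sin(t))).round(1).tolist()) for k,b,y in((0,0,28),(0,56,28),(0,56,-28),(190,56,28),(190,56,-28))])
E
python3 chk.py
```

```text
stand 19.7 2.0 137.6 [1.8 7.5 0.7] 17.0
blue x,y,w,h,area [[356, 284, 9, 14, 37]]
30 8 [(331.6, 300.8), (349.2, 298.8), (358.6, 285.7), (316.0, 235.3), (326.6, 223.2)]
30 16 [(330.1, 297.9), (347.7, 295.8), (357.1, 282.7), (314.3, 232.0), (325.0, 220.0)]
35 8 [(334.9, 302.0), (351.8, 298.4), (361.1, 285.3), (313.4, 236.0), (324.0, 224.0)]
35 16 [(333.0, 298.9), (349.9, 295.3), (359.3, 282.2), (311.3, 232.7), (322.1, 220.7)]
40 8 [(338.7, 303.3), (354.7, 298.3), (363.9, 285.1), (311.4, 237.4), (322.0, 225.4)]
40 16 [(336.4, 300.1), (352.3, 295.0), (361.7, 281.9), (308.9, 234.0), (319.7, 222.0)]
45 8 [(343.1, 304.9), (358.1, 298.4), (367.3, 285.2), (310.2, 239.6), (320.9, 227.5)]
45 16 [(340.3, 301.6), (355.3, 295.0), (364.6, 281.8), (307.3, 236.0), (318.1, 224.0)]
50 8 [(348.4, 306.8), (362.2, 298.9), (371.4, 285.6), (310.2, 242.5), (320.8, 230.4)]
50 16 [(345.1, 303.3), (358.9, 295.2), (368.1, 282.0), (306.8, 238.7), (317.5, 226.8)]
```

Tilt is about 42° with the foot on the board. Releasing.

arm_command:
  series:
    - {"linear": [0, 0, 0.001], "turn": 0}
    - {"linear": [0, 0, 0], "turn": 0}
    - {"linear": [0, 0, 0], "turn": 0}
    - {"linear": [0, 0, 0], "turn": 0}
    - {"linear": [0, 0, 0], "turn": 0}
    - {"linear": [0, 0, 0], "turn": 0}
    - {"linear": [0, 0, 0], "turn": 0}
    - {"linear": [0, 0, 0], "turn": 0}
    - {"linear": [0, 0, 0], "turn": 0}
  jaw: 1

```text
t: 17.95
ee_pos: [532.0, 80.1, 135.7]
orientation: [2.17, 2.272, -0.0]
ft_force: [-0.8, -0.5, 0.4]
width: 88.2
grasp_force: 0.0
```

```bash
python3 chk.py | head -2; python3 -c "
from h import *
w=snap('wrist')
h=cv2.cvtColor(w['frame'],cv2.COLOR_BGR2HSV);m=cv2.inRange(h,(105,140,60),(125,255,255))
n,l,s,c=cv2.connectedComponentsWithStats(m);print('wrist',[s[i].tolist() for i in range(1,n) if s[i][4]>40])
for th in(30,35,40,45,50):
    t=np.radians(th);az=8;ax=-77*np.tan(t)
    print(th,round(ax),[tuple(proj(w,st(ax+k*np.sin(t)-b*np.cos(t),y,az+k*np.cos(t)+b*np.sin(t))).round().tolist()) for k,b,y in((190,0,28),(190,56,28),(0,56,28))])"
```

```text
stand 21.1 0.0 135.7 [-0.8 -0.5  0.4] 17.95
blue x,y,w,h,area [[314, 228, 10, 12, 19], [356, 285, 9, 14, 36]]
wrist [[273, 29, 96, 11, 970], [240, 314, 166, 23, 3432]]
30 -44 [(387.0, 399.0), (412.0, 321.0), (359.0, 71.0)]
35 -54 [(382.0, 394.0), (407.0, 335.0), (360.0, 58.0)]
40 -65 [(378.0, 384.0), (401.0, 340.0), (361.0, 43.0)]
45 -77 [(375.0, 369.0), (396.0, 337.0), (362.0, 25.0)]
50 -92 [(371.0, 349.0), (391.0, 325.0), (364.0, 2.0)]
```

It rests at about 43° with nothing touching it. Next I'll regrasp the lower half: up 90 mm, back 88 mm, down 146 mm.

arm_command:
  series:
    - {"linear": [0, 0, -0.018], "turn": 0}
    - {"linear": [0, 0, -0.018], "turn": 0}
    - {"linear": [0, 0, -0.018], "turn": 0}
    - {"linear": [0, 0, -0.018], "turn": 0}
    - {"linear": [0, 0, -0.018], "turn": 0}
    - {"linear": [0.022, 0, 0], "turn": 0}
    - {"linear": [0.022, 0, 0], "turn": 0}
    - {"linear": [0.022, 0, 0], "turn": 0}
    - {"linear": [0.022, 0, 0], "turn": 0}
    - {"linear": [0, 0, 0], "turn": 0}

```text
t: 19.05
ee_pos: [527.8, 169.9, 225.7]
orientation: [-2.167, -2.274, -0.001]
ft_force: [0.6, 1.1, 0.4]
width: 87.6
grasp_force: 0.0
```

arm_command:
  series:
    - {"linear": [0, 0, 0.02], "turn": 0}
    - {"linear": [0, 0, 0.02], "turn": 0}
    - {"linear": [0, 0, 0.02], "turn": 0}
    - {"linear": [0, 0, 0.02], "turn": 0}
    - {"linear": [0, 0, 0.02], "turn": 0}
    - {"linear": [0, 0, 0.015], "turn": 0}
    - {"linear": [0, 0, 0.01], "turn": 0}
    - {"linear": [0, 0, 0.01], "turn": 0}
    - {"linear": [0, 0, 0], "turn": 0}

```text
t: 19.95
ee_pos: [527.3, 167.6, 89.7]
orientation: [-2.169, -2.271, 0.003]
ft_force: [-0.2, 0.7, -0.6]
width: 87.8
grasp_force: 0.0
```

```bash
python3 chk.py | head -2; python3 -c "
from h import *
plan((*st(-67,0,80),2.6))"
```

```text
stand -66.5 -0.7 89.7 [-0.2  0.7 -0.6] 19.95
blue x,y,w,h,area [[312, 228, 12, 14, 29], [356, 285, 10, 14, 37]]
now [527.8 167.8  90.4] 2.63 z [-0.001 -0.    -1.   ] q [ 0.29  0.51  1.87 -0.    0.77  0.24] t 20.0 w 87.94229942735076
(np.float64(527.985), np.float64(168.133), 80, 2.6) turn 0.001 shift [ 0.3  0.2 10.4]
```

arm_command:
  series:
    - {"linear": [0, 0, 0.005], "turn": 0}
    - {"linear": [0, 0, 0.004], "turn": 0}
    - {"linear": [0, 0, 0], "turn": 0}
    - {"linear": [0, 0, 0], "turn": 0}

```text
t: 20.4
ee_pos: [527.9, 168.1, 81.8]
orientation: [2.17, 2.272, 0.0]
ft_force: [0.5, -0.7, 1.2]
width: 87.9
grasp_force: 0.0
```

arm_command:
  series:
    - {"linear": [0, 0, 0], "turn": 0}
    - {"linear": [0, 0, 0], "turn": 0}
    - {"linear": [0, 0, 0], "turn": 0}
    - {"linear": [0, 0, 0], "turn": 0}
    - {"linear": [0, 0, 0], "turn": 0}
    - {"linear": [0, 0, 0], "turn": 0}
    - {"linear": [0, 0, 0], "turn": 0}
  jaw: -1

```text
t: 21.1
ee_pos: [528.5, 168.3, 82.0]
orientation: [2.169, 2.272, 0.002]
ft_force: [2.3, 1.1, 1.9]
width: 55.7
grasp_force: 30.0
```

arm_command:
  series:
    - {"linear": [0, 0, -0.005], "turn": 0}
    - {"linear": [-0.007, 0, -0.007], "turn": 0}
    - {"linear": [-0.007, 0, -0.008], "turn": 0}
    - {"linear": [-0.007, 0, -0.008], "turn": 0}
    - {"linear": [-0.007, 0, -0.008], "turn": 0}
    - {"linear": [-0.007, 0, -0.008], "turn": 0}
    - {"linear": [-0.007, 0, -0.008], "turn": 0}
    - {"linear": [-0.008, 0, -0.008], "turn": 0}
    - {"linear": [-0.008, 0, -0.007], "turn": 0}
    - {"linear": [0, 0, 0], "turn": 0}

```text
t: 22.1
ee_pos: [531.2, 109.2, 149.8]
orientation: [2.17, 2.27, 0.002]
ft_force: [-0.0, -1.2, -2.5]
width: 55.9
grasp_force: 29.9
```

```bash
python3 chk.py | head -2
```

```text
stand -8.0 0.6 149.8 [-0.  -1.2 -2.5] 22.1
blue x,y,w,h,area [[285, 198, 19, 17, 43], [333, 257, 13, 14, 39]]
```

arm_command:
  series:
    - {"linear": [0, 0, 0.007], "turn": 0}
    - {"linear": [-0.005, 0, 0], "turn": 0}
    - {"linear": [-0.005, 0, 0], "turn": 0}
    - {"linear": [-0.005, 0, 0], "turn": 0}
    - {"linear": [-0.005, 0, 0.001], "turn": 0}
    - {"linear": [-0.005, 0, 0.001], "turn": 0}
    - {"linear": [-0.005, 0, 0.002], "turn": 0}
    - {"linear": [-0.004, 0, 0.002], "turn": 0}
    - {"linear": [-0.004, 0, 0.003], "turn": 0}
    - {"linear": [-0.004, 0, 0.003], "turn": 0}

```text
t: 23.15
ee_pos: [532.8, 66.7, 130.5]
orientation: [2.168, 2.271, -0.001]
ft_force: [-2.5, -2.5, 10.1]
width: 55.9
grasp_force: 30.0
```

arm_command:
  series:
    - {"linear": [-0.004, 0, 0.003], "turn": 0}
    - {"linear": [-0.004, 0, 0.003], "turn": 0}
    - {"linear": [-0.003, 0, 0.004], "turn": 0}
    - {"linear": [-0.003, 0, 0.004], "turn": 0}
    - {"linear": [-0.002, 0, 0.004], "turn": 0}
    - {"linear": [-0.002, 0, 0.004], "turn": 0}
    - {"linear": [0, 0, 0], "turn": 0}

```text
t: 23.85
ee_pos: [533.5, 47.9, 108.1]
orientation: [2.168, 2.271, -0.003]
ft_force: [-0.4, -7.8, 6.0]
width: 55.5
grasp_force: 30.0
```

```bash
python3 chk.py | head -2; python3 -c "
from h import *
im=load('scene');cv2.imwrite('pics/s6.png',cv2.resize(im['frame'][150:330,220:400],None,fx=3,fy=3,interpolation=cv2.INTER_CUBIC))"
```

```text
stand 53.4 0.1 108.1 [-0.4 -7.8  6. ] 23.85
blue x,y,w,h,area [[318, 243, 11, 12, 21]]
```

View pics/s6.png

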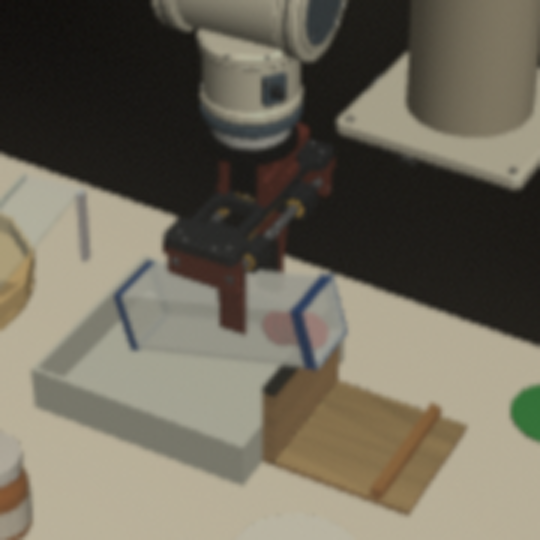

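Now mouth-down by about 15°, with the buttons still at the foot end (295,328). I'll push further down.

arm_command:
  series:
    - {"linear": [-0.002, 0, 0.004], "turn": 0}
    - {"linear": [-0.002, 0, 0.004], "turn": 0}
    - {"linear": [-0.001, 0, 0.004], "turn": 0}
    - {"linear": [-0.001, 0, 0.004], "turn": 0}
    - {"linear": [0, 0, 0.004], "turn": 0}
    - {"linear": [0, 0, 0], "turn": 0}
    - {"linear": [0, 0, 0], "turn": 0}

```text
t: 24.6
ee_pos: [533.9, 42.8, 90.3]
orientation: [2.168, 2.271, -0.001]
ft_force: [-7.1, -2.7, 30.5]
width: 56.1
grasp_force: 30.0
```

```bash
cat > chk2.py <<'E'
from h import *
p=pose()[0];d=p[:2]-SO;print('stand',(d@SX).round(1),(d@SY).round(1),p[2].round(1),np.round(pose()[3]['ft_force'],1),pose()[3]['t'])
def blobs(f,lo,hi,amin):
    m=cv2.inRange(cv2.cvtColor(f,cv2.COLOR_BGR2HSV),lo,hi)
    n,l,s,c=cv2.connectedComponentsWithStats(m);return [(s[i].tolist(),c[i].round(1).tolist()) for i in range(1,n) if s[i][4]>=amin]
im=snap('scene');t=snap('top')
for n,i in(('scene',im),('top',t)):
    f=i['frame'].copy()
    if n=='scene': f[:,:220]=0;f[:,420:]=0;f[:190]=0;f[330:]=0
    else: f[:,:180]=0;f[:,430:]=0;f[:190]=0;f[290:]=0
    a=blobs(f,(0,70,30),(8,255,255),6)+blobs(f,(168,70,30),(180,255,255),6)
    print(n,'blue',[x[0] for x in blobs(f,(105,110,60),(125,255,255),8)],'red',a)
    if n=='top':
        for x in a: q=ray(i,*x[1],10);d=q[:2]-SO;print('  red stand xy',(d@SX).round(),(d@SY).round())
E
python3 chk2.py
```

```text
stand 58.5 0.3 90.3 [-7.1 -2.7 30.5] 24.6
scene blue [] red [([303, 196, 19, 28, 199], [311.1, 211.8]), ([291, 209, 5, 11, 40], [292.6, 214.2]), ([319, 209, 11, 12, 63], [325.1, 214.2]), ([305, 226, 6, 7, 17], [307.4, 229.1]), ([310, 232, 4, 5, 10], [311.6, 233.6]), ([274, 238, 26, 27, 247], [290.0, 249.3]), ([252, 260, 13, 16, 131], [256.6, 268.4]), ([259, 262, 6, 10, 15], [261.3, 266.7])]
top blue [] red [([396, 221, 13, 21, 70], [401.4, 231.7]), ([398, 224, 10, 16, 43], [401.7, 232.1])]
  red stand xy 200.0 12.0
  red stand xy 201.0 11.0
```

Buttons now show in the tray at top (401,232). I'll raise the canister and take a combined close view.

arm_command:
  series:
    - {"linear": [0, 0, -0.01], "turn": 0}
    - {"linear": [0.005, 0, -0.01], "turn": 0}
    - {"linear": [0.01, 0, -0.01], "turn": 0}
    - {"linear": [0.01, 0, -0.01], "turn": 0}
    - {"linear": [0.01, 0, -0.01], "turn": 0}
    - {"linear": [0, 0, -0.01], "turn": 0}
    - {"linear": [0, 0, 0], "turn": 0}

```text
t: 25.4
ee_pos: [532.9, 79.8, 149.2]
orientation: [2.167, 2.272, 0.003]
ft_force: [-0.7, 0.2, -2.3]
width: 55.8
grasp_force: 30.0
```

```bash
python3 chk2.py; python3 -c "
from h import *
a=load('scene')['frame'][150:310,225:385];b=load('top')['frame'][190:290,310:420]
a=cv2.resize(a,(448,448),interpolation=cv2.INTER_CUBIC);b=cv2.resize(b,(352,320),interpolation=cv2.INTER_CUBIC)
o=np.zeros((448,800,3),np.uint8);o[:,:448]=a;o[:320,448:]=b;cv2.imwrite('pics/m1.png',o)"
```

```text
stand 21.5 0.9 149.2 [-0.7  0.2 -2.3] 25.4
scene blue [[326, 237, 6, 10, 13]] red [([317, 190, 15, 19, 178], [323.2, 198.0]), ([303, 192, 6, 12, 51], [305.7, 198.0]), ([332, 193, 11, 13, 55], [338.2, 199.0]), ([318, 211, 7, 7, 23], [320.4, 213.9]), ([323, 216, 5, 10, 28], [324.9, 220.5]), ([285, 222, 28, 29, 315], [303.0, 234.0]), ([249, 260, 27, 22, 320], [260.0, 269.3])]
top blue [] red [([382, 211, 27, 39, 149], [393.6, 231.4]), ([383, 212, 24, 37, 386], [393.6, 231.6])]
  red stand xy 181.0 14.0
  red stand xy 181.0 13.0
```

View pics/m1.png

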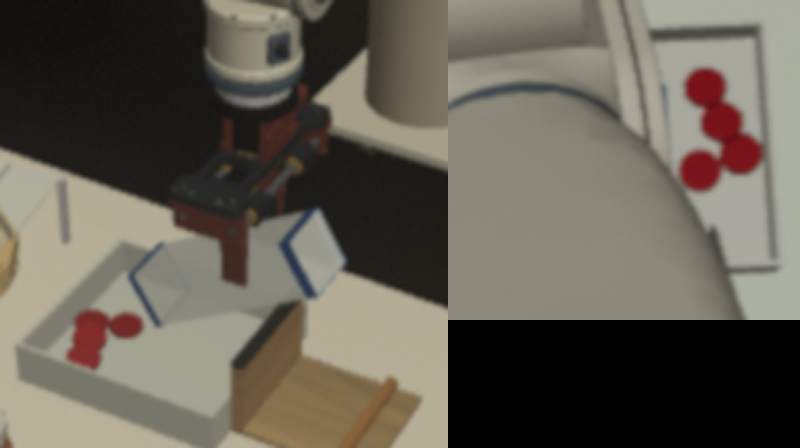

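All four buttons are in the tray and the canister is empty. Now I'll swing it back to the lean: contact near the mouth on the ledge, with the foot going down on the board side.

arm_command:
  series:
    - {"linear": [0.011, 0, -0.002], "turn": 0}
    - {"linear": [0.011, 0, -0.002], "turn": 0}
    - {"linear": [0.011, 0, -0.002], "turn": 0}
    - {"linear": [0.011, 0, -0.003], "turn": 0}
    - {"linear": [0.011, 0, -0.002], "turn": 0}
    - {"linear": [0.006, 0, 0.006], "turn": 0}
    - {"linear": [0.006, 0, 0.007], "turn": 0}
    - {"linear": [0.006, 0, 0.007], "turn": 0}

```text
t: 26.3
ee_pos: [529.3, 152.7, 138.8]
orientation: [2.169, 2.272, 0.002]
ft_force: [0.3, 1.5, 5.5]
width: 55.9
grasp_force: 30.0
```

arm_command:
  series:
    - {"linear": [0.004, 0, 0.006], "turn": 0}
    - {"linear": [0.004, 0, 0.006], "turn": 0}
    - {"linear": [0.003, 0, 0.006], "turn": 0}
    - {"linear": [0.003, 0, 0.006], "turn": 0}
    - {"linear": [0.002, 0, 0.007], "turn": 0}
    - {"linear": [0.002, 0, 0.007], "turn": 0}
    - {"linear": [0.001, 0, 0.006], "turn": 0}
    - {"linear": [0.001, 0, 0.006], "turn": 0}
    - {"linear": [0, 0, 0], "turn": 0}

```text
t: 27.2
ee_pos: [528.5, 173.4, 88.3]
orientation: [2.17, 2.272, 0.004]
ft_force: [0.9, 4.2, 0.9]
width: 56.1
grasp_force: 30.0
```

```bash
cat > chk3.py <<'E'
from chk2 import *
p,psi,M,o=pose()
w=snap('wrist');print('wrist blue',[x[0] for x in blobs(w['frame'],(105,140,60),(125,255,255),40)])
for th in(35,43,50,55,60,70):
  for s in(95,105,115,125):
    t=np.radians(th);ax=-s*np.sin(t);az=85-s*np.cos(t)
    f=lambda i,k,b,y:tuple(proj(i,st(ax+k*np.sin(t)-b*np.cos(t),y,az+k*np.cos(t)+b*np.sin(t))).round().astype(int).tolist())
    print(th,s,'A',round(ax),round(az),'sc B+,B-,A+',f(im,0,56,28),f(im,0,56,-28),f(im,0,0,28),'w B,rimup,rimlow',f(w,0,56,28),f(w,190,56,28),f(w,190,0,28))
E
python3 chk3.py
```

```text
stand -72.3 0.8 88.3 [0.9 4.2 0.9] 27.2
scene blue [[303, 234, 11, 13, 18], [365, 271, 11, 16, 53]] red [([366, 212, 5, 9, 27], [368.1, 215.6]), ([338, 225, 5, 11, 39], [340.7, 230.4]), ([352, 224, 14, 17, 140], [357.9, 231.0]), ([367, 224, 10, 13, 50], [372.5, 229.6]), ([353, 242, 6, 7, 18], [355.8, 244.9]), ([322, 255, 27, 27, 253], [337.5, 265.9]), ([249, 260, 27, 22, 319], [259.9, 269.2])]
top blue [[335, 214, 3, 26, 42]] red [([382, 211, 27, 39, 150], [393.8, 231.3]), ([383, 212, 24, 37, 383], [393.6, 231.5])]
  red stand xy 182.0 14.0
  red stand xy 181.0 14.0
wrist blue [[242, 150, 148, 30, 4290]]
35 95 A -54 7 sc B+,B-,A+ (352, 299) (361, 286) (335, 302) w B,rimup,rimlow (364, 214) (426, 754) (391, 692)
35 105 A -60 -1 sc B+,B-,A+ (354, 302) (363, 289) (337, 305) w B,rimup,rimlow (362, 202) (419, 693) (388, 652)
35 115 A -66 -9 sc B+,B-,A+ (356, 305) (365, 292) (339, 308) w B,rimup,rimlow (361, 191) (413, 640) (385, 616)
35 125 A -72 -17 sc B+,B-,A+ (358, 308) (367, 295) (341, 311) w B,rimup,rimlow (360, 180) (407, 592) (382, 582)
43 95 A -65 16 sc B+,B-,A+ (354, 295) (364, 2
[... 1471 characters left out ...]
376, 192) (401, 732) (375, 613)
60 115 A -100 27 sc B+,B-,A+ (363, 291) (372, 278) (351, 302) w B,rimup,rimlow (375, 172) (399, 693) (374, 587)
60 125 A -108 22 sc B+,B-,A+ (366, 294) (375, 281) (355, 305) w B,rimup,rimlow (374, 153) (397, 655) (373, 562)
70 95 A -89 53 sc B+,B-,A+ (356, 280) (366, 267) (348, 293) w B,rimup,rimlow (384, 226) (393, 750) (370, 610)
70 105 A -99 49 sc B+,B-,A+ (360, 282) (369, 269) (352, 296) w B,rimup,rimlow (384, 201) (393, 719) (370, 589)
70 115 A -108 46 sc B+,B-,A+ (363, 284) (372, 271) (355, 298) w B,rimup,rimlow (384, 177) (392, 689) (370, 568)
70 125 A -117 42 sc B+,B-,A+ (367, 287) (376, 273) (358, 300) w B,rimup,rimlow (383, 153) (392, 658) (370, 547)
```

The foot is up at about (-117,43), tilt 71° from vertical, grip centred. I'll slide it forward about 16 mm, rotate down to ~30° from level, and then let the foot drop gently.

arm_command:
  series:
    - {"linear": [-0.005, 0, -0.004], "turn": 0}
    - {"linear": [-0.005, 0, -0.003], "turn": 0}
    - {"linear": [-0.005, 0, -0.002], "turn": 0}
    - {"linear": [0, 0, 0.004], "turn": 0}
    - {"linear": [0, 0, 0.004], "turn": 0}
    - {"linear": [0, 0, 0.004], "turn": 0}
    - {"linear": [0, 0, 0.004], "turn": 0}
    - {"linear": [0, 0, 0], "turn": 0}

```text
t: 28.15
ee_pos: [528.7, 158.3, 81.9]
orientation: [-2.17, -2.271, -0.003]
ft_force: [-1.8, 7.2, 3.2]
width: 56.0
grasp_force: 30.0
```

```bash
python3 chk3.py | grep -v red | grep -E "stand|scene|wrist|^(50|55|60|70) (105|115|125)"; python3 -c "
from h import *
im=load('scene')
h=cv2.cvtColor(im['frame'],cv2.COLOR_BGR2HSV);m=cv2.inRange(h,(105,110,60),(125,255,255));m[:,:250]=0;m[:,420:]=0;m[:190]=0;m[310:]=0
n,l,s,c=cv2.connectedComponentsWithStats(m);print('blue',[s[i].tolist() for i in range(1,n) if s[i][4]>8])"
```

```text
stand -57.2 0.3 81.9 [-1.8  7.2  3.2] 28.15
wrist blue [[246, 148, 140, 28, 3627]]
50 105 A -80 18 sc B+,B-,A+ (358, 295) (368, 281) (344, 303) w B,rimup,rimlow (373, 163) (419, 733) (385, 628)
50 115 A -88 11 sc B+,B-,A+ (361, 297) (370, 284) (347, 305) w B,rimup,rimlow (372, 147) (415, 682) (383, 596)
50 125 A -96 5 sc B+,B-,A+ (364, 300) (373, 287) (350, 308) w B,rimup,rimlow (370, 131) (411, 634) (381, 566)
55 105 A -86 25 sc B+,B-,A+ (359, 292) (368, 278) (347, 301) w B,rimup,rimlow (376, 161) (414, 736) (382, 618)
55 115 A -94 19 sc B+,B-,A+ (362, 294) (371, 281) (349, 304) w B,rimup,rimlow (375, 142) (411, 689) (380, 589)
55 125 A -102 13 sc B+,B-,A+ (365, 297) (374, 284) (352, 307) w B,rimup,rimlow (374, 125) (408, 645) (379, 560)
60 105 A -91 32 sc B+,B-,A+ (360, 289) (369, 275) (348, 300) w B,rimup,rimlow (380, 160) (409, 735) (379, 607)
60 115 A -100 27 sc B+,B-,A+ (363, 291) (372, 278) (351, 302) w B,rimup,rimlow (379, 140) (407, 692) (378, 580)
60 125 A -108 22 sc B+,B-,A+ (366, 294) (375, 281) (355, 305) w B,rimup,rimlow (378, 120) (405, 651) (377, 554)
70 105 A -99 49 sc B+,B-,A+ (360, 282) (369, 269) (352, 296) w B,rimup,rimlow (389, 166) (400, 720) (374, 583)
70 115 A -108 46 sc B+,B-,A+ (363, 284) (372, 271) (355, 298) w B,rimup,rimlow (389, 140) (399, 688) (374, 561)
70 125 A -117 42 sc B+,B-,A+ (367, 287) (376, 273) (358, 300) w B,rimup,rimlow (388, 115) (399, 655) (373, 539)
blue [[302, 228, 12, 14, 31], [360, 274, 10, 14, 46]]
```

arm_command:
  series:
    - {"linear": [0, 0, 0], "turn": 0}
    - {"linear": [0, 0, 0], "turn": 0}
    - {"linear": [0, 0, 0], "turn": 0}
    - {"linear": [0, 0, 0], "turn": 0}
    - {"linear": [0, 0, 0], "turn": 0}
    - {"linear": [0, 0, 0], "turn": 0}
    - {"linear": [0, 0, 0], "turn": 0}
    - {"linear": [0, 0, 0], "turn": 0}
  jaw: 1

```text
t: 29.1
ee_pos: [528.4, 157.0, 81.7]
orientation: [2.17, 2.272, 0.0]
ft_force: [-0.1, -0.0, -0.2]
width: 87.8
grasp_force: 0.0
```

```bash
python3 chk3.py | grep -v red | grep -E "stand|scene|wrist|^(35|43|50|55|60) (95|105|115)"; python3 -c "
from h import *
im=load('scene')
h=cv2.cvtColor(im['frame'],cv2.COLOR_BGR2HSV);m=cv2.inRange(h,(105,110,60),(125,255,255));m[:,:250]=0;m[:,420:]=0;m[:190]=0;m[310:]=0
n,l,s,c=cv2.connectedComponentsWithStats(m);print('blue',[s[i].tolist() for i in range(1,n) if s[i][4]>8])"
```

```text
stand -55.9 -0.1 81.7 [-0.1 -0.  -0.2] 29.1
wrist blue [[260, 152, 114, 18, 1953]]
35 95 A -54 7 sc B+,B-,A+ (352, 299) (361, 286) (335, 302) w B,rimup,rimlow (367, 188) (441, 758) (399, 690)
35 105 A -60 -1 sc B+,B-,A+ (354, 302) (363, 289) (337, 305) w B,rimup,rimlow (366, 177) (433, 690) (395, 647)
35 115 A -66 -9 sc B+,B-,A+ (356, 305) (365, 292) (339, 308) w B,rimup,rimlow (364, 165) (425, 631) (392, 608)
43 95 A -65 16 sc B+,B-,A+ (354, 295) (364, 282) (339, 301) w B,rimup,rimlow (371, 181) (433, 782) (393, 676)
43 105 A -72 8 sc B+,B-,A+ (357, 298) (366, 285) (341, 304) w B,rimup,rimlow (370, 167) (426, 719) (390, 638)
43 115 A -78 1 sc B+,B-,A+ (359, 301) (368, 288) (344, 307) w B,rimup,rimlow (368, 153) (421, 662) (387, 602)
50 95 A -73 24 sc B+,B-,A+ (356, 292) (365, 278) (342, 300) w B,rimup,rimlow (375, 178) (425, 788) (387, 660)
50 105 A -80 18 sc B+,B-,A+ (358, 295) (368, 281) (344, 303) w B,rimup,rimlow (374, 161) (420, 732) (385, 626)
50 115 A -88 11 sc B+,B-,A+ (361, 297) (370, 284) (347, 305) w B,rimup,rimlow (373, 144) (416, 680) (384, 594)
55 95 A -78 31 sc B+,B-,A+ (356, 289) (366, 276) (344, 298) w B,rimup,rimlow (379, 177) (419, 785) (384, 647)
55 105 A -86 25 sc B+,B-,A+ (359, 292) (368, 278) (347, 301) w B,rimup,rimlow (378, 158) (415, 735) (382, 617)
55 115 A -94 19 sc B+,B-,A+ (362, 294) (371, 281) (349, 304) w B,rimup,rimlow (376, 140) (412, 687) (381, 587)
60 95 A -82 37 sc B+,B-,A+ (356, 286) (366, 273) (345, 297) w B,rimup,rimlow (383, 179) (413, 778) (381, 633)
60 105 A -91 32 sc B+,B-,A+ (360, 289) (369, 275) (348, 300) w B,rimup,rimlow (381, 157) (410, 733) (380, 606)
60 115 A -100 27 sc B+,B-,A+ (363, 291) (372, 278) (351, 302) w B,rimup,rimlow (380, 137) (408, 690) (379, 579)
blue [[312, 229, 12, 14, 33], [358, 285, 10, 13, 38]]
```

It now leans at about 45° with its foot at x≈-79. I'll regrip the upper part: up 143 mm, forward 64 mm, down 91 mm.

arm_command:
  series:
    - {"linear": [0, 0, -0.02], "turn": 0}
    - {"linear": [0, 0, -0.03], "turn": 0}
    - {"linear": [0, 0, -0.03], "turn": 0}
    - {"linear": [0, 0, -0.03], "turn": 0}
    - {"linear": [0, 0, -0.02], "turn": 0}
    - {"linear": [0, 0, -0.013], "turn": 0}
    - {"linear": [-0.02, 0, 0], "turn": 0}
    - {"linear": [-0.02, 0, 0], "turn": 0}
    - {"linear": [-0.02, 0, 0], "turn": 0}
    - {"linear": [-0.004, 0, 0], "turn": 0}

```text
t: 30.25
ee_pos: [531.0, 91.7, 224.2]
orientation: [-2.171, -2.27, 0.002]
ft_force: [-0.3, 0.2, 0.1]
width: 87.9
grasp_force: 0.0
```

arm_command:
  series:
    - {"linear": [0, 0, 0.015], "turn": 0}
    - {"linear": [0, 0, 0.015], "turn": 0}
    - {"linear": [0, 0, 0.015], "turn": 0}
    - {"linear": [0, 0, 0.015], "turn": 0}
    - {"linear": [0, 0, 0.015], "turn": 0}
    - {"linear": [0, 0, 0.01], "turn": 0}
    - {"linear": [0, 0, 0.005], "turn": 0}
    - {"linear": [0, 0, 0], "turn": 0}
    - {"linear": [0, 0, 0], "turn": 0}

```text
t: 31.15
ee_pos: [531.7, 93.3, 135.0]
orientation: [2.17, 2.272, 0.001]
ft_force: [-1.1, -0.4, -0.3]
width: 88.0
grasp_force: 0.0
```

arm_command:
  series:
    - {"linear": [0, 0, 0], "turn": 0}
    - {"linear": [0, 0, 0], "turn": 0}
    - {"linear": [0, 0, 0], "turn": 0}
    - {"linear": [0, 0, 0], "turn": 0}
    - {"linear": [0, 0, 0], "turn": 0}
    - {"linear": [0, 0, 0], "turn": 0}
    - {"linear": [0, 0, 0], "turn": 0}
  jaw: -1

```text
t: 31.85
ee_pos: [531.5, 93.2, 134.8]
orientation: [2.17, 2.272, 0.0]
ft_force: [-0.1, -0.0, 2.3]
width: 55.7
grasp_force: 30.0
```

```bash
python3 chk3.py | grep -v red | grep -E "stand|wrist|^(43|50) (105|115)"
```

```text
stand 8.1 0.1 134.8 [-0.1 -0.   2.3] 31.85
wrist blue [[269, 41, 95, 12, 1069], [240, 343, 152, 6, 685]]
43 105 A -72 8 sc B+,B-,A+ (357, 298) (366, 285) (341, 304) w B,rimup,rimlow (361, 56) (396, 375) (375, 401)
43 115 A -78 1 sc B+,B-,A+ (359, 301) (368, 288) (344, 307) w B,rimup,rimlow (360, 47) (393, 346) (373, 379)
50 105 A -80 18 sc B+,B-,A+ (358, 295) (368, 281) (344, 303) w B,rimup,rimlow (364, 43) (393, 399) (372, 403)
50 115 A -88 11 sc B+,B-,A+ (361, 297) (370, 284) (347, 305) w B,rimup,rimlow (363, 32) (391, 370) (371, 382)
```

arm_command:
  series:
    - {"linear": [0, 0, -0.019], "turn": 0}
    - {"linear": [0, 0, -0.019], "turn": 0}
    - {"linear": [0, 0, -0.019], "turn": 0}
    - {"linear": [0, 0, -0.019], "turn": 0}
    - {"linear": [0, 0, -0.019], "turn": 0}
    - {"linear": [-0.028, 0, 0], "turn": 0}
    - {"linear": [-0.028, 0, 0], "turn": 0}
    - {"linear": [-0.028, 0, 0], "turn": 0}
    - {"linear": [-0.028, 0, 0], "turn": 0}
    - {"linear": [-0.03, 0, 0], "turn": 0}

```text
t: 33.0
ee_pos: [537.1, -49.6, 229.0]
orientation: [-2.168, -2.272, 0.002]
ft_force: [0.1, 0.1, -2.1]
width: 55.8
grasp_force: 30.0
```

arm_command:
  series:
    - {"linear": [0, 0, 0], "turn": 0}
    - {"linear": [0, 0, 0.014], "turn": 0}
    - {"linear": [0, 0, 0.014], "turn": 0}
    - {"linear": [0, 0, 0.014], "turn": 0}
    - {"linear": [0, 0, 0.014], "turn": 0}
    - {"linear": [0, 0, 0.014], "turn": 0}
    - {"linear": [0, 0, 0], "turn": 0}
    - {"linear": [0, 0, 0], "turn": 0}

```text
t: 33.8
ee_pos: [537.8, -48.5, 159.2]
orientation: [-2.169, -2.272, 0.001]
ft_force: [-0.5, -0.4, -3.2]
width: 55.9
grasp_force: 30.0
```

```bash
python3 chk2.py; python3 -c "
from h import *
im=load('scene');t=np.radians(46)
P=np.array([pose()[0][:2]-SO]);px=float((P@SX)[0]);pz=pose()[0][2]
for k,b in((-151,29.4),(-151,-26.6),(39,-26.6)):
  for y in(28,-28): print(k,b,y,proj(im,st(px+k*np.sin(t)+b*np.cos(t),y,pz+k*np.cos(t)-b*np.sin(t))).round())"
```

```text
stand 149.9 0.0 159.2 [-0.5 -0.4 -3.2] 33.8
scene blue [[307, 260, 12, 13, 40]] red [([272, 193, 7, 7, 18], [274.6, 195.6]), ([277, 197, 6, 17, 51], [280.0, 204.1]), ([238, 203, 29, 30, 301], [256.7, 215.4]), ([249, 260, 27, 22, 319], [259.9, 269.2])]
top blue [[329, 223, 3, 23, 37]] red []
-151 29.4 28 [295. 280.]
-151 29.4 -28 [305. 268.]
-151 -26.6 28 [308. 273.]
-151 -26.6 -28 [319. 260.]
39 -26.6 28 [260. 215.]
39 -26.6 -28 [271. 204.]
```

The tilt is held at 46° over the tray, with the foot behind the ledge. I'll pull back so the ledge's tray face pushes the foot upright.

arm_command:
  series:
    - {"linear": [0.011, 0, 0], "turn": 0}
    - {"linear": [0.011, 0, 0], "turn": 0}
    - {"linear": [0.01, 0, 0], "turn": 0}
    - {"linear": [0.01, 0, -0.001], "turn": 0}
    - {"linear": [0.01, 0, -0.002], "turn": 0}
    - {"linear": [0.01, 0, -0.002], "turn": 0}
    - {"linear": [0.01, 0, -0.002], "turn": 0}
    - {"linear": [0.01, 0, -0.002], "turn": 0}
    - {"linear": [0.01, 0, -0.002], "turn": 0}
    - {"linear": [0.01, 0, -0.002], "turn": 0}

```text
t: 34.9
ee_pos: [534.6, 52.7, 176.3]
orientation: [2.165, 2.27, 0.001]
ft_force: [-3.4, -8.0, 19.3]
width: 55.9
grasp_force: 30.0
```

arm_command:
  series:
    - {"linear": [0.005, 0, -0.002], "turn": 0}
    - {"linear": [0.005, 0, -0.001], "turn": 0}
    - {"linear": [0, 0, 0], "turn": 0}

```text
t: 35.2
ee_pos: [533.8, 63.7, 178.0]
orientation: [2.166, 2.271, 0.003]
ft_force: [-0.9, -4.3, 10.4]
width: 55.7
grasp_force: 30.0
```

```bash
cat > up.py <<'E'
from chk2 import *
P,psi,M,o=pose()
w=snap('wrist');print('wrist blue',[x[0] for x in blobs(w['frame'],(105,140,60),(125,255,255),40)])
d=P[:2]-SO;px=d@SX;py=d@SY
for th in(-5,0,5,10,15,20):
    t=np.radians(th)
    f=lambda i,k,b,y:tuple(proj(i,st(px+k*np.sin(t)+b*np.cos(t),py+y,P[2]+k*np.cos(t)-b*np.sin(t))).round().astype(int).tolist())
    print(th,'sc A+,B+,B-',f(im,-151,29,28),f(im,-151,-27,28),f(im,-151,-27,-28),'w footB,footA,rimB,rimA',f(w,-151,-27,28),f(w,-151,29,28),f(w,39,-27,28),f(w,39,29,28))
E
python3 up.py
```

```text
stand 37.5 1.1 178.0 [-0.9 -4.3 10.4] 35.2
scene blue [] red [([297, 190, 6, 2, 10], [299.5, 190.4]), ([311, 190, 10, 6, 41], [314.8, 192.0]), ([332, 190, 4, 4, 10], [333.3, 191.2]), ([312, 199, 7, 7, 24], [314.8, 201.7]), ([317, 204, 5, 23, 61], [319.0, 214.0]), ([279, 209, 28, 31, 347], [296.2, 221.7]), ([249, 260, 27, 22, 321], [259.9, 269.3])]
top blue [] red [([389, 211, 20, 37, 121], [396.4, 230.3]), ([390, 212, 17, 32, 232], [397.2, 230.3])]
  red stand xy 188.0 16.0
  red stand xy 190.0 16.0
wrist blue []
-5 sc A+,B+,B- (289, 279) (308, 288) (318, 275) w footB,footA,rimB,rimA (348, 208) (347, 272) (395, 256) (390, 398)
0 sc A+,B+,B- (293, 282) (312, 289) (322, 276) w footB,footA,rimB,rimA (349, 193) (347, 256) (396, 266) (388, 402)
5 sc A+,B+,B- (298, 284) (317, 289) (327, 277) w footB,footA,rimB,rimA (349, 178) (347, 241) (397, 278) (386, 404)
10 sc A+,B+,B- (302, 286) (321, 290) (331, 277) w footB,footA,rimB,rimA (350, 162) (348, 226) (397, 290) (385, 406)
15 sc A+,B+,B- (307, 287) (326, 290) (335, 277) w footB,footA,rimB,rimA (351, 147) (348, 211) (398, 302) (383, 406)
20 sc A+,B+,B- (311, 289) (330, 289) (340, 277) w footB,footA,rimB,rimA (352, 131) (349, 196) (398, 314) (381, 405)
```

```bash
python3 -c "
from chk2 import *
for n in('wrist','scene'):
  i=load(n)['frame'] if n=='wrist' else load(n)['frame'][180:310,240:380]
  for s in(60,90): print(n,s,[x[0] for x in blobs(i,(100,s,25),(128,255,255),15)])" | grep -E "^(wrist|scene) "
```

```text
scene blue [] red [([298, 190, 4, 2, 8], [299.5, 190.5]), ([311, 190, 10, 6, 42], [314.7, 192.0]), ([332, 190, 4, 4, 12], [333.2, 191.5]), ([312, 199, 7, 7, 22], [314.6, 202.0]), ([317, 204, 5, 24, 64], [319.0, 214.4]), ([279, 209, 28, 31, 345], [296.3, 221.8]), ([249, 260, 27, 22, 320], [259.9, 269.2])]
wrist 60 [[232, 389, 8, 46, 102], [390, 389, 10, 46, 110]]
wrist 90 [[233, 389, 6, 42, 72], [391, 389, 9, 45, 77]]
scene 60 [[55, 98, 12, 3, 21]]
scene 90 []
```

arm_command:
  series:
    - {"linear": [-0.003, 0, -0.005], "turn": 0}
    - {"linear": [0, 0, -0.016], "turn": 0}
    - {"linear": [0, 0, -0.016], "turn": 0}
    - {"linear": [0, 0, -0.016], "turn": 0}
    - {"linear": [0, 0, -0.016], "turn": 0}
    - {"linear": [0, 0, -0.016], "turn": 0}
    - {"linear": [0, 0, 0], "turn": 0}

```text
t: 36.15
ee_pos: [533.9, 61.0, 262.9]
orientation: [2.168, 2.271, 0.006]
ft_force: [0.1, 0.1, -2.0]
width: 56.1
grasp_force: 30.0
```

```bash
python3 up.py; python3 -c "
from chk2 import *
for n in('wrist','scene'):
  i=load(n)['frame'] if n=='wrist' else load(n)['frame'][120:310,240:380]
  for s in(60,): print(n,s,[x[0] for x in blobs(i,(100,s,25),(128,255,255),15)])" | grep -E "^(wrist|scene) 60"
```

```text
stand 40.3 1.1 262.9 [ 0.1  0.1 -2. ] 36.15
scene blue [] red [([291, 190, 15, 21, 183], [300.7, 198.9]), ([317, 190, 4, 8, 24], [318.1, 193.4]), ([249, 260, 27, 22, 319], [259.9, 269.3])]
top blue [] red [([317, 201, 8, 7, 34], [319.4, 204.9]), ([350, 200, 7, 5, 26], [353.7, 202.4]), ([402, 232, 7, 12, 39], [404.4, 237.5]), ([403, 233, 4, 10, 24], [404.5, 237.3])]
  red stand xy 1.0 90.0
  red stand xy 87.0 93.0
  red stand xy 207.0 -3.0
  red stand xy 207.0 -2.0
wrist blue [[280, 196, 72, 4, 269], [234, 390, 6, 44, 62]]
-5 sc A+,B+,B- (288, 254) (307, 262) (317, 250) w footB,footA,rimB,rimA (349, 208) (348, 272) (395, 255) (389, 398)
0 sc A+,B+,B- (292, 256) (312, 263) (322, 251) w footB,footA,rimB,rimA (349, 193) (348, 257) (396, 266) (388, 402)
5 sc A+,B+,B- (297, 259) (316, 264) (327, 251) w footB,footA,rimB,rimA (350, 178) (348, 242) (396, 278) (386, 404)
10 sc A+,B+,B- (301, 260) (321, 264) (331, 252) w footB,footA,rimB,rimA (351, 163) (348, 226) (397, 290) (385, 406)
15 sc A+,B+,B- (306, 262) (325, 264) (336, 252) w footB,footA,rimB,rimA (352, 147) (349, 211) (397, 302) (383, 406)
20 sc A+,B+,B- (311, 263) (330, 263) (340, 251) w footB,footA,rimB,rimA (353, 131) (349, 196) (397, 314) (381, 405)
wrist 60 [[279, 196, 74, 6, 363], [233, 389, 8, 46, 122], [391, 389, 9, 46, 109]]
scene 60 [[37, 68, 9, 4, 18], [54, 124, 29, 13, 82]]
```

```bash
python3 - <<'E' | tail -8
from h import *
w=load('wrist');im=load('scene')
P,psi,M,o=pose();d=P[:2]-SO;px=d@SX;py=d@SY
def f(i,v,k,b,y):
    t=np.radians(v[0]);k=k-v[1];b=b-28+v[2]   # v1=L, v2=axis offset of canister from P along +x
    return proj(i,st(px+k*np.sin(t)+b*np.cos(t),py+y,P[2]+k*np.cos(t)-b*np.sin(t)))
def res(v): return np.r_[f(w,v,0,0,28)-[353,198],f(w,v,0,0,-28)-[279,198],(f(w,v,190,56,28)-[394,435]),f(w,v,190,56,-28)-[238,435]]
for x0 in((0,150,0),(20,130,0)):
    r=least_squares(res,x0);v=r.x;print(v.round(1),r.fun.round(0))
    print('rimB',f(w,v,190,0,28).round(),'scene B+,B-,A+',f(im,v,0,0,28).round(),f(im,v,0,0,-28).round(),f(im,v,0,56,28).round(), 'rim scene',f(im,v,190,56,28).round(),f(im,v,190,0,28).round())
g=im['frame'][225:262,285:330];h=cv2.cvtColor(w['frame'],cv2.COLOR_BGR2HSV)
cv2.imwrite('pics/u.png',np.hstack([cv2.resize(w['frame'],(480,360)),cv2.resize(im['frame'][150:270,250:350],(300,360),interpolation=cv2.INTER_CUBIC)]))
E
```

```text
[  0.3 135.6   3.2] [-3. -0.  2. -0. -0.  0. -1.  0.]
rimB [403. 289.] scene B+,B-,A+ [311. 258.] [322. 246.] [292. 252.] rim scene [290. 188.] [311. 194.]
[  0.3 135.6   3.2] [-3. -0.  2. -0. -0.  0. -1.  0.]
rimB [403. 289.] scene B+,B-,A+ [311. 258.] [322. 246.] [292. 252.] rim scene [290. 188.] [311. 194.]
```

View pics/u.png

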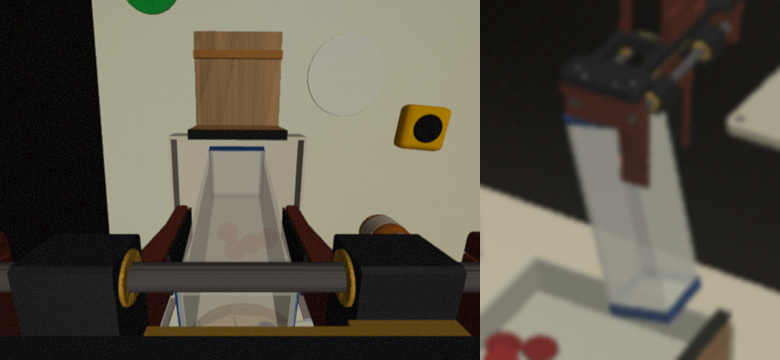

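The view shows the canister still tilted about 12° and slid up in the grip, with the foot bottom at crop (612,313), (668,320) and (700,287). I'll refit with those points.

```bash
python3 - <<'E' | tail -8
from h import *
w=load('wrist');im=load('scene')
P,psi,M,o=pose();d=P[:2]-SO;px=d@SX;py=d@SY
def f(i,v,k,b,y):
    t=np.radians(v[0]);k=k-v[1];b=b-28+v[2]
    return proj(i,st(px+k*np.sin(t)+b*np.cos(t),py+y,P[2]+k*np.cos(t)-b*np.sin(t)))
def res(v): return np.r_[(f(w,v,0,0,28)-[353,198])/2,(f(w,v,0,0,-28)-[279,198])/2,f(im,v,0,56,28)-[294,254.3],f(im,v,0,0,28)-[312.7,256.7],f(im,v,0,0,-28)-[323.3,245.7],f(im,v,190,56,28)-[279,190]]
r=least_squares(res,(10,140,0));v=r.x;print(v.round(1),r.fun.round(1));print('rimB w',f(w,v,190,0,28))
E
```

```text
[ 10.4 136.2  25. ] [-1.2 -1.1  0.8 -1.1 -1.4  0.2 -0.8  1.1 -1.  -0.1 -0.4 -1.9]
rimB w [397.05433831 373.58621375]
```

```bash
python3 -c "
from h import *
plan((506.9,427,263,2.6),(506.9,427,155,2.6))"
```

```text
now [532.2  60.3 259.6] 2.64 z [-0.002  0.    -1.   ] q [0.09 0.25 1.79 0.   1.11 0.04] t 36.4 w 55.63784530693538
(506.9, 427, 263, 2.6) turn 0.001 shift [367.5  -8.6  -3.4]
(506.9, 427, 155, 2.6) turn 0.0 shift [  0.   0. 108.]
```

arm_command:
  series:
    - {"linear": [0.015, -0.001, 0], "turn": 0}
    - {"linear": [0.03, -0.001, 0], "turn": 0}
    - {"linear": [0.042, -0.001, 0], "turn": 0}
    - {"linear": [0.045, -0.001, 0], "turn": 0}
    - {"linear": [0.048, -0.001, 0], "turn": 0}
    - {"linear": [0.048, -0.001, 0], "turn": 0}
    - {"linear": [0.045, -0.001, 0], "turn": 0}
    - {"linear": [0.045, -0.001, 0], "turn": 0}
    - {"linear": [0.035, -0.001, 0], "turn": 0}
    - {"linear": [0.015, 0, 0], "turn": 0}

```text
t: 37.4
ee_pos: [505.4, 431.2, 259.7]
orientation: [-2.166, -2.274, 0.001]
ft_force: [0.3, -0.7, -2.5]
width: 56.0
grasp_force: 30.0
```

arm_command:
  series:
    - {"linear": [0, 0, 0], "turn": 0}
    - {"linear": [0, 0, 0.015], "turn": 0}
    - {"linear": [0, 0, 0.02], "turn": 0}
    - {"linear": [0, 0, 0.02], "turn": 0}
    - {"linear": [0, 0, 0.02], "turn": 0}
    - {"linear": [0, 0, 0.015], "turn": 0}
    - {"linear": [0, 0, 0.01], "turn": 0}
    - {"linear": [0, 0, 0], "turn": 0}
    - {"linear": [0, 0, 0], "turn": 0}

```text
t: 38.3
ee_pos: [507.3, 427.2, 161.0]
orientation: [2.17, 2.271, 0.001]
ft_force: [-0.2, -0.2, -2.0]
width: 55.4
grasp_force: 30.0
```

```bash
python3 -c "
from h import *
plan((506.9,427,145,2.6))"
```

```text
now [507.3 427.2 161. ] 2.61 z [ 0.  0. -1.] q [ 0.68  0.54  1.58 -0.    1.02  0.64] t 38.3 w 55.37308127355431
(506.9, 427, 145, 2.6) turn 0.0 shift [-0.2 -0.4 16. ]
```

Lower in small steps and watch the force.

arm_command:
  series:
    - {"linear": [0, 0, 0.003], "turn": 0}
    - {"linear": [0, 0, 0.003], "turn": 0}
    - {"linear": [0, 0, 0.003], "turn": 0}
    - {"linear": [0, 0, 0.003], "turn": 0}
    - {"linear": [0, 0, 0.002], "turn": 0}
    - {"linear": [0, 0, 0], "turn": 0}

```text
t: 38.9
ee_pos: [507.0, 427.8, 147.6]
orientation: [-2.17, -2.272, -0.001]
ft_force: [-1.8, 0.4, 4.7]
width: 55.5
grasp_force: 30.0
```

arm_command:
  series:
    - {"linear": [0, 0, 0.002], "turn": 0}
    - {"linear": [0, 0, 0.002], "turn": 0}
    - {"linear": [0, 0, 0.002], "turn": 0}
    - {"linear": [0, 0, 0], "turn": 0}

```text
t: 39.3
ee_pos: [508.4, 430.9, 146.4]
orientation: [-2.169, -2.271, -0.013]
ft_force: [-7.5, 2.1, 28.3]
width: 55.8
grasp_force: 30.1
```

arm_command:
  series:
    - {"linear": [0, 0, -0.004], "turn": 0}
    - {"linear": [0, 0, 0], "turn": 0}

```text
t: 39.5
ee_pos: [507.9, 428.6, 146.7]
orientation: [2.169, 2.272, 0.006]
ft_force: [-2.4, 1.9, 11.0]
width: 55.5
grasp_force: 30.0
```

arm_command:
  series:
    - {"linear": [0, 0, 0], "turn": 0}
    - {"linear": [0, 0, 0], "turn": 0}
    - {"linear": [0, 0, 0], "turn": 0}
    - {"linear": [0, 0, 0], "turn": 0}
    - {"linear": [0, 0, 0], "turn": 0}
    - {"linear": [0, 0, 0], "turn": 0}
    - {"linear": [0, 0, 0], "turn": 0}
    - {"linear": [0, 0, 0], "turn": 0}
  jaw: 1

```text
t: 40.3
ee_pos: [507.0, 427.4, 144.6]
orientation: [2.17, 2.272, -0.0]
ft_force: [-0.1, -0.1, 0.4]
width: 87.8
grasp_force: 0.0
```

arm_command:
  series:
    - {"linear": [0, 0, -0.02], "turn": 0}
    - {"linear": [0, 0, -0.03], "turn": 0}
    - {"linear": [0, 0, -0.03], "turn": 0}
    - {"linear": [0, 0, -0.03], "turn": 0}
    - {"linear": [0, 0, 0], "turn": 0}

```text
t: 40.8
ee_pos: [508.9, 429.0, 259.7]
orientation: [2.169, 2.271, 0.013]
ft_force: [1.0, 0.3, 0.6]
width: 87.7
grasp_force: 0.0
```

```bash
cat > can.py <<'E'
from h import *
w=snap('wrist');sc=snap('scene')
P,psi,M,o=pose();print(P.round(1),psi,o['t'],np.round(o['ft_force'],1))
def bl(f,box,s=90):
    m=cv2.inRange(cv2.cvtColor(f,cv2.COLOR_BGR2HSV),(103,s,35),(127,255,255));k=np.zeros_like(m);x0,y0,x1,y1=box;k[y0:y1,x0:x1]=m[y0:y1,x0:x1];return k
def corners(k):
    n,l,s,c=cv2.connectedComponentsWithStats(k)
    for i in range(1,n):
        if s[i][4]>40:
            pts=np.argwhere(l==i)[:,::-1].astype(np.float32);r=cv2.minAreaRect(pts);print(s[i].tolist(),'rect',np.round(cv2.boxPoints(r)).tolist())
print('wrist');corners(bl(w['frame'],(200,60,440,440)));print('scene')
k=bl(sc['frame'],(395,230,475,350),90);corners(k)
m=cv2.inRange(cv2.cvtColor(w['frame'],cv2.COLOR_BGR2HSV),(8,70,60),(22,255,230))
n,l,s,c=cv2.connectedComponentsWithStats(m);print('cork',[(s[i].tolist(),c[i].round(1).tolist()) for i in range(1,n) if s[i][4]>800])
E
python3 can.py
```

```text
[507.1 427.5 255.2] 2.636002466192348 40.9 [-0.4  0.2 -1.8]
wrist
[267, 206, 90, 4, 173] rect [[267.0, 208.0], [267.0, 206.0], [356.0, 207.0], [356.0, 210.0]]
scene
cork [([0, 0, 284, 40, 4082], [151.1, 22.9]), ([341, 77, 72, 75, 4243], [376.4, 113.8]), ([71, 332, 46, 77, 1513], [88.6, 369.9]), ([273, 389, 367, 59, 9654], [407.0, 427.2])]
```

```bash
python3 - <<'E'
from h import *
w=load('wrist');sc=load('scene');t=snap('top')
a,b=ray(w,267,206.5,194),ray(w,356.5,207,194);print(a,b,np.linalg.norm(a-b)); m=(a+b)/2; e=(b-a)/np.linalg.norm(b-a)
n=np.array([e[1],-e[0]]); print('yaw',np.degrees(np.arctan2(e[1],e[0])),'centre',m[:2]+28*n, m[:2]-28*n)
# cork masks: texture colour, in all views
for nm,i,z in(('wrist',w,4),('top',t,4),('scene',sc,4)):
    h=cv2.cvtColor(i['frame'],cv2.COLOR_BGR2HSV)
    q=proj(i,(508,402,4)).round().astype(int);print(nm,'coaster expected px',q)
    mk=cv2.inRange(h,(8,60,50),(22,255,235));box=60 if nm!='wrist' else 75
    sub=np.zeros_like(mk);sub[max(q[1]-box,0):q[1]+box,max(q[0]-box,0):q[0]+box]=mk[max(q[1]-box,0):q[1]+box,max(q[0]-box,0):q[0]+box]
    k,l,s,c=cv2.connectedComponentsWithStats(sub);print([s[j].tolist() for j in range(1,k) if s[j][4]>30])
    print('blue',[x.tolist() for x in cv2.connectedComponentsWithStats(cv2.inRange(h,(100,70,30),(128,255,255)))[2][1:] if x[4]>12])
print('foot proj scene',[proj(sc,(508+dx,402+dy,4)).round().tolist() for dx,dy in((28,28),(28,-28),(-28,28))])
E
```

```text
[477.37561654 458.28985157 194.        ] [533.04509889 460.41768884 194.        ] 55.71013334458858
yaw 2.1889331426465275 centre [506.27981205 431.37420146] [504.14090338 487.33333896]
wrist coaster expected px [313 229]
[[341, 192, 12, 14, 36], [272, 214, 80, 60, 2822], [357, 217, 3, 25, 50]]
blue [[267, 206, 90, 4, 213], [266, 211, 3, 49, 57], [267, 263, 2, 10, 13], [274, 293, 48, 1, 48]]
top coaster expected px [200 250]
[[145, 211, 20, 11, 147], [183, 229, 38, 43, 868]]
blue []
scene coaster expected px [432 327]
[[410, 311, 37, 34, 624], [458, 352, 34, 27, 722]]
blue [[197, 251, 10, 7, 52], [441, 275, 24, 10, 38], [430, 332, 20, 9, 26]]
foot proj scene [[439.0, 338.0], [417.0, 330.0], [447.0, 324.0]]
```

The canister stands upright but 29 mm off-centre (506,431). I'll regrip it and shift it to (508,402).

arm_command:
  series:
    - {"linear": [0.004, 0, 0.01], "turn": 0}
    - {"linear": [0, 0, 0.015], "turn": 0}
    - {"linear": [0, 0, 0.015], "turn": 0}
    - {"linear": [0, 0, 0.015], "turn": 0}
    - {"linear": [0, 0, 0.015], "turn": 0}
    - {"linear": [0, 0, 0.015], "turn": 0}
    - {"linear": [0, 0, 0.01], "turn": 0}
    - {"linear": [0, 0, 0.01], "turn": 0}
    - {"linear": [0, 0, 0], "turn": 0}

```text
t: 41.85
ee_pos: [506.2, 430.8, 148.1]
orientation: [-2.17, -2.272, 0.003]
ft_force: [-0.4, 0.2, -0.4]
width: 87.5
grasp_force: 0.0
```

arm_command:
  series:
    - {"linear": [0, 0, 0], "turn": 0}
    - {"linear": [0, 0, 0], "turn": 0}
    - {"linear": [0, 0, 0], "turn": 0}
    - {"linear": [0, 0, 0], "turn": 0}
    - {"linear": [0, 0, 0], "turn": 0}
    - {"linear": [0, 0, 0], "turn": 0}
    - {"linear": [0, 0, 0], "turn": 0}
    - {"linear": [0, 0, 0], "turn": 0}
  jaw: -1

```text
t: 42.65
ee_pos: [506.9, 431.6, 150.2]
orientation: [2.17, 2.272, 0.001]
ft_force: [-0.8, -0.1, 5.7]
width: 55.8
grasp_force: 29.9
```

arm_command:
  series:
    - {"linear": [0, 0, -0.003], "turn": 0}
    - {"linear": [0, 0, -0.003], "turn": 0}
    - {"linear": [-0.005, 0, 0], "turn": 0}
    - {"linear": [-0.005, 0, 0], "turn": 0}
    - {"linear": [-0.005, 0, 0], "turn": 0}
    - {"linear": [-0.005, 0, 0], "turn": 0}
    - {"linear": [-0.005, 0.001, 0], "turn": 0}
    - {"linear": [-0.004, 0, 0], "turn": 0}
    - {"linear": [0, 0, 0], "turn": 0}
    - {"linear": [0, 0, 0], "turn": 0}

```text
t: 43.65
ee_pos: [509.2, 402.4, 155.7]
orientation: [-2.17, -2.272, -0.0]
ft_force: [0.3, -0.4, -2.1]
width: 55.8
grasp_force: 29.9
```

arm_command:
  series:
    - {"linear": [0, 0, 0.003], "turn": 0}
    - {"linear": [0, 0, 0.002], "turn": 0}
    - {"linear": [0, 0, 0.001], "turn": 0}
    - {"linear": [0, 0, 0], "turn": 0}

```text
t: 44.05
ee_pos: [509.0, 402.6, 150.2]
orientation: [-2.169, -2.272, 0.0]
ft_force: [-1.3, -1.3, 3.3]
width: 55.7
grasp_force: 29.9
```

arm_command:
  series:
    - {"linear": [0, 0, 0], "turn": 0}
    - {"linear": [0, 0, 0], "turn": 0}
    - {"linear": [0, 0, 0], "turn": 0}
    - {"linear": [0, 0, 0], "turn": 0}
    - {"linear": [0, 0, 0], "turn": 0}
    - {"linear": [0, 0, 0], "turn": 0}
  jaw: 1

```text
t: 44.65
ee_pos: [509.1, 402.4, 149.6]
orientation: [2.17, 2.272, -0.0]
ft_force: [0.4, -0.0, 0.4]
width: 87.9
grasp_force: 0.0
```

arm_command:
  series:
    - {"linear": [0, 0, -0.02], "turn": 0}
    - {"linear": [0, 0, -0.03], "turn": 0}
    - {"linear": [0, 0, -0.03], "turn": 0}
    - {"linear": [0, 0, -0.03], "turn": 0}
    - {"linear": [0, 0, 0], "turn": 0}
    - {"linear": [0, 0, 0], "turn": 0}

```text
t: 45.25
ee_pos: [509.2, 402.5, 260.1]
orientation: [2.17, 2.272, 0.002]
ft_force: [-0.8, 0.5, -0.1]
width: 87.7
grasp_force: 0.0
```

```bash
python3 - <<'E'
from h import *
w=snap('wrist');t=snap('top')
h=cv2.cvtColor(w['frame'],cv2.COLOR_BGR2HSV)
B=[x.tolist() for x in cv2.connectedComponentsWithStats(cv2.inRange(h,(100,70,30),(128,255,255)))[2][1:] if x[4]>12];print(B)
b=max(B,key=lambda x:x[2]);a,c=ray(w,b[0],b[1]+.5,194),ray(w,b[0]+b[2],b[1]+.5,194);print(a,c)
e=(c-a)/np.linalg.norm(c-a);print('rim centre',(a+c)[:2]/2+28*np.array([e[1],-e[0]]))
q=proj(w,(508,402,4)).round().astype(int);mk=cv2.inRange(h,(8,60,50),(22,255,235));mk[:q[1]-80]=0;mk[q[1]+55:]=0;mk[:,:q[0]-70]=0;mk[:,q[0]+70:]=0
k,l,s,cc=cv2.connectedComponentsWithStats(mk);j=1+np.argmax(s[1:,4]);x,y,ww,hh,A=s[j];print(q,s[j]);print('coaster',ray(w,x+ww/2,y+hh/2,4),'diam',np.linalg.norm(ray(w,x,y+hh/2,4)-ray(w,x+ww,y+hh/2,4)))
# spools now (arm not over carousel)
f=t['frame'].copy();
for n,lo,hi in(('red',(0,80,40),(8,255,255)),('red2',(168,80,40),(180,255,255)),('blue',(105,60,40),(130,255,255)),('orange',(5,150,90),(15,255,255))):
    m=cv2.inRange(cv2.cvtColor(f,cv2.COLOR_BGR2HSV),lo,hi);k,l,s,c=cv2.connectedComponentsWithStats(m);print(n,[(s[i].tolist(),c[i].round(1).tolist()) for i in range(1,k) if s[i][4]>6 and s[i][0]>370 and s[i][1]>180 and s[i][1]<300])
plan((560,-300.7,210,149.4))
E
```

```text
[[290, 184, 23, 1, 23], [314, 184, 15, 1, 15], [270, 214, 90, 43, 299], [270, 241, 2, 23, 33], [354, 261, 4, 40, 49], [271, 266, 5, 34, 65], [281, 299, 16, 1, 16], [331, 300, 21, 1, 21]]
[479.20944859 426.46227628 194.        ] [535.54969325 428.98653938 194.        ]
rim centre [508.63282307 399.75246905]
[315 205] [ 265  156   98   64 2701]
coaster [506.33278978 421.07811103   4.        ] diam 109.90248197969646
red [([494, 199, 3, 7, 11], [495.1, 201.8]), ([382, 211, 27, 39, 133], [394.0, 231.6]), ([508, 227, 9, 11, 38], [510.4, 233.9])]
red2 [([496, 202, 3, 5, 7], [496.4, 204.1]), ([383, 212, 24, 37, 383], [393.6, 231.4])]
blue [([454, 211, 7, 7, 17], [456.2, 214.8])]
orange [([489, 210, 21, 16, 165], [499.6, 217.0])]
now [508.4 401.9 258.3] 2.63 z [-0.002 -0.001 -1.   ] q [0.65 0.42 1.54 0.   1.18 0.6 ] t 45.35 w 88.00773772918781
(560, -300.7, 210, 149.4) turn 0.58 shift [-578.5  402.    48.3]
```

Canister centred within ~2 mm. The body of the second red spool has shifted since the start (510,234 against about 512,242), which suggests it was nudged. I'll locate the white spool ends with code.

```bash
cat > sp.py <<'E'
from h import *
C=np.array([560,-300.7])
def spools(im):
    f=im['frame'].astype(float);out=[]
    h=cv2.cvtColor(im['frame'],cv2.COLOR_BGR2HSV)
    m=cv2.inRange(h,(0,0,150),(180,28,255));k=np.zeros_like(m)
    cv2.fillPoly(k,[np.array([proj(im,(C[0]+104*np.cos(a),C[1]+104*np.sin(a),55)) for a in np.linspace(0,6.28,40)]).astype(np.int32)],255)
    n,l,s,c=cv2.connectedComponentsWithStats(cv2.bitwise_and(m,k))
    for i in range(1,n):
        if s[i][4]>25:
            q=ray(im,*c[i],60);d=q[:2]-C;out.append((s[i].tolist(),q[:2].round(1).tolist(),'r',np.hypot(*d).round(1),'ang',np.degrees(np.arctan2(d[1],d[0])).round(1)))
    return out
if __name__=='__main__':
    t0=dict(load('top'));now=snap('top')
    t0['frame']=cv2.imread('pics/top0.png')
    for n,i in(('start',t0),('now',now)):
        print(n);[print(' ',x) for x in spools(i)]
E
python3 sp.py
```

```text
start
  ([456, 182, 79, 71, 695], [590.8, -348.6], 'r', np.float64(56.9), 'ang', np.float64(-57.3))
  ([453, 202, 43, 64, 303], [572.3, -250.0], 'r', np.float64(52.2), 'ang', np.float64(76.4))
now
  ([456, 182, 79, 56, 272], [625.2, -342.0], 'r', np.float64(77.2), 'ang', np.float64(-32.3))
  ([498, 192, 34, 61, 390], [578.9, -354.2], 'r', np.float64(56.8), 'ang', np.float64(-70.5))
  ([453, 202, 43, 37, 237], [590.3, -246.9], 'r', np.float64(61.7), 'ang', np.float64(60.6))
  ([472, 240, 8, 26, 48], [490.0, -261.9], 'r', np.float64(80.1), 'ang', np.float64(151.0))
```

```bash
cat > sp.py <<'E'
from h import *
C=np.array([560,-300.7])
T0=cv2.imread('pics/top0.png')
def spools(im,show=True):
    f=im['frame'];sc=np.full(f.shape[:2],-1.)
    for u,v in((463,209),(505,199),(518,240)):
        t=T0[v-8:v+9,u-8:u+9];r=cv2.matchTemplate(f,t,cv2.TM_CCOEFF_NORMED);sc[8:8+r.shape[0],8:8+r.shape[1]]=np.maximum(sc[8:8+r.shape[0],8:8+r.shape[1]],r)
    k=np.zeros(f.shape[:2],np.uint8);cv2.fillPoly(k,[np.array([proj(im,(C[0]+100*np.cos(a),C[1]+100*np.sin(a),60)) for a in np.linspace(0,6.28,40)]).astype(np.int32)],255)
    sc[k==0]=-1;out=[]
    h=cv2.cvtColor(f,cv2.COLOR_BGR2HSV)
    for _ in range(5):
        _,v,_,(x,y)=cv2.minMaxLoc(sc)
        if v<.5: break
        q=ray(im,x,y,60);d=q[:2]-C
        reg=h[y-4:y+16,x-12:x+12];red=((reg[...,0]<9)|(reg[...,0]>167))&(reg[...,1]>80);bl=(reg[...,0]>104)&(reg[...,0]<131)&(reg[...,1]>60)
        out.append((round(v,2),(x,y),q[:2].round(1).tolist(),'r',np.hypot(*d).round(1),'ang',np.degrees(np.arctan2(d[1],d[0])).round(1),'red',int(red.sum()),'blue',int(bl.sum())))
        sc[max(0,y-9):y+10,max(0,x-9):x+10]=-1
    return out
if __name__=='__main__':
    now=snap('top');s=dict(now);s['frame']=T0
    for n,i in(('start',s),('now',now)):
        print(n);[print(' ',*x) for x in spools(i)]
E
python3 sp.py
```

```text
start
  1.0 (505, 199) [620.2, -338.2] r 70.9 ang -31.9 red 20 blue 0
  1.0 (463, 209) [596.1, -238.3] r 72.1 ang 60.0 red 0 blue 17
  1.0 (518, 240) [521.1, -361.3] r 72.0 ang -122.7 red 46 blue 0
  0.76 (465, 253) [490.4, -237.4] r 94.1 ang 137.7 red 0 blue 0
  0.67 (475, 259) [476.3, -259.6] r 93.2 ang 153.9 red 0 blue 0
now
  1.0 (463, 209) [596.1, -238.3] r 72.1 ang 60.0 red 0 blue 17
  1.0 (505, 199) [620.2, -338.2] r 70.9 ang -31.9 red 21 blue 0
  0.83 (518, 229) [547.3, -363.2] r 63.8 ang -101.5 red 39 blue 0
  0.76 (465, 253) [490.4, -237.4] r 94.1 ang 137.7 red 0 blue 0
  0.67 (475, 259) [476.3, -259.6] r 93.2 ang 153.9 red 0 blue 0
```

Red b now stands at (547,-363), angle -101.5° (knocked); red a and blue are unchanged. Heading to the knob.

arm_command:
  series:
    - {"linear": [0, 0, 0], "turn": 0.145}
    - {"linear": [0, 0, 0], "turn": 0.145}
    - {"linear": [0, 0, 0], "turn": 0.145}
    - {"linear": [0, 0, 0], "turn": 0.145}
    - {"linear": [-0.03, 0.02, 0], "turn": 0}
    - {"linear": [-0.036, 0.025, 0], "turn": 0}
    - {"linear": [-0.036, 0.025, 0], "turn": 0}
    - {"linear": [-0.036, 0.025, 0], "turn": 0}
    - {"linear": [-0.036, 0.025, 0], "turn": 0}
    - {"linear": [-0.036, 0.025, 0], "turn": 0}

```text
t: 46.45
ee_pos: [526.4, 146.1, 258.7]
orientation: [-2.728, -1.557, 0.003]
ft_force: [0.9, -0.3, 0.7]
width: 87.3
grasp_force: 0.0
```

arm_command:
  series:
    - {"linear": [-0.036, 0.025, 0], "turn": 0}
    - {"linear": [-0.036, 0.025, 0], "turn": 0}
    - {"linear": [-0.036, 0.025, 0], "turn": 0}
    - {"linear": [-0.036, 0.025, 0], "turn": 0}
    - {"linear": [-0.036, 0.025, 0], "turn": 0}
    - {"linear": [-0.036, 0.025, 0], "turn": 0}
    - {"linear": [-0.036, 0.025, 0], "turn": 0}
    - {"linear": [-0.036, 0.025, 0], "turn": 0}
    - {"linear": [-0.036, 0.025, 0], "turn": 0}
    - {"linear": [-0.02, 0.015, 0], "turn": 0}

```text
t: 47.45
ee_pos: [557.9, -273.3, 258.4]
orientation: [-2.73, -1.554, 0.002]
ft_force: [0.6, -0.2, -0.1]
width: 87.5
grasp_force: 0.0
```

```bash
python3 - <<'E'
from h import *
plan((560,-300.7,117,-30.6))
w=snap('wrist');h=cv2.cvtColor(w['frame'],cv2.COLOR_BGR2HSV)
m=cv2.inRange(h,(4,150,80),(16,255,255));k,l,s,c=cv2.connectedComponentsWithStats(m)
for i in range(1,k):
    if s[i][4]>150:
        r=cv2.minAreaRect(np.argwhere(l==i)[:,::-1].astype(np.float32));print(s[i],c[i].round(),[ (q:=ray(w,*p,132))[:2].round(1).tolist() for p in cv2.boxPoints(r)])
E
```

```text
now [ 557.9 -273.3  258.4] -30.71 z [-0.001  0.    -1.   ] q [-0.47  0.38  1.6  -0.    1.16  0.06] t 47.45 w 87.5329293575969
(560, -300.7, 117, -30.6) turn -0.002 shift [-22.5  15.7 141.4]
[ 323  228   32   56 1270] [335. 255.] [[539.9, -314.6], [563.7, -274.2], [585.0, -286.8], [562.1, -327.7]]
```

arm_command:
  series:
    - {"linear": [-0.0115, 0.008, 0.01], "turn": 0}
    - {"linear": [-0.011, 0.008, 0.01], "turn": 0}
    - {"linear": [0, 0, 0.02], "turn": 0}
    - {"linear": [0, 0, 0.02], "turn": 0}
    - {"linear": [0, 0, 0.02], "turn": 0}
    - {"linear": [0, 0, 0.02], "turn": 0}
    - {"linear": [0, 0, 0.02], "turn": 0}
    - {"linear": [0, 0, 0.01], "turn": 0}
    - {"linear": [0, 0, 0.009], "turn": 0}
    - {"linear": [0, 0, 0], "turn": 0}

```text
t: 48.5
ee_pos: [560.3, -297.3, 119.3]
orientation: [-2.727, -1.556, 0.002]
ft_force: [-1.0, 0.0, 0.1]
width: 87.9
grasp_force: 0.0
```

arm_command:
  series:
    - {"linear": [0, 0, 0], "turn": 0}
    - {"linear": [0, 0, 0], "turn": 0}
    - {"linear": [0, 0, 0], "turn": 0}
    - {"linear": [0, 0, 0], "turn": 0}
    - {"linear": [0, 0, 0], "turn": 0}
    - {"linear": [0, 0, 0], "turn": 0}
    - {"linear": [0, 0, 0], "turn": 0}
    - {"linear": [0, 0, 0], "turn": 0}
    - {"linear": [0, 0, 0], "turn": 0}
    - {"linear": [0, 0, 0], "turn": 0}
  jaw: -1

```text
t: 49.5
ee_pos: [561.3, -298.1, 120.7]
orientation: [2.728, 1.556, 0.001]
ft_force: [2.4, -1.9, -1.6]
width: 17.7
grasp_force: 30.0
```

arm_command:
  series:
    - {"linear": [0, 0, 0], "turn": 0.03}
    - {"linear": [0, 0, 0], "turn": 0.06}
    - {"linear": [0, 0, 0], "turn": 0.08}
    - {"linear": [0, 0, 0], "turn": 0.08}
    - {"linear": [0, 0, 0], "turn": 0.08}
    - {"linear": [0, 0, 0], "turn": 0.08}
    - {"linear": [0, 0, 0], "turn": 0.08}
    - {"linear": [0, 0, 0], "turn": 0.08}
    - {"linear": [0, 0, 0], "turn": 0.08}
    - {"linear": [0, 0, 0], "turn": 0.08}

```text
t: 50.5
ee_pos: [563.1, -300.4, 120.7]
orientation: [3.1, 0.475, 0.007]
ft_force: [8.2, -10.2, -10.1]
width: 17.5
grasp_force: 30.0
```

arm_command:
  series:
    - {"linear": [0, 0, 0], "turn": 0.08}
    - {"linear": [0, 0, 0], "turn": 0.08}
    - {"linear": [0, 0, 0], "turn": 0.08}
    - {"linear": [0, 0, 0], "turn": 0.08}
    - {"linear": [0, 0, 0], "turn": 0.06}
    - {"linear": [0, 0, 0], "turn": 0.03}
    - {"linear": [0, 0, 0], "turn": 0}

```text
t: 51.2
ee_pos: [563.3, -301.9, 120.7]
orientation: [3.131, -0.163, 0.01]
ft_force: [7.6, -16.6, -11.5]
width: 17.5
grasp_force: 30.0
```

arm_command:
  series:
    - {"linear": [0, 0, 0], "turn": 0}
    - {"linear": [0, 0, 0], "turn": 0}
    - {"linear": [0, 0, 0], "turn": 0}
    - {"linear": [0, 0, 0], "turn": 0}
    - {"linear": [0, 0, 0], "turn": 0}
  jaw: 1

```text
t: 51.7
ee_pos: [560.7, -297.6, 120.7]
orientation: [-3.137, 0.162, 0.0]
ft_force: [0.0, -0.1, -0.3]
width: 54.3
grasp_force: 0.0
```

arm_command:
  series:
    - {"linear": [0, 0, -0.02], "turn": 0}
    - {"linear": [0, 0, -0.03], "turn": 0}
    - {"linear": [0, 0, -0.03], "turn": 0}
    - {"linear": [0, 0, -0.03], "turn": 0}
    - {"linear": [0, 0, -0.03], "turn": 0}
    - {"linear": [0, 0, 0], "turn": 0}

```text
t: 52.3
ee_pos: [563.0, -298.9, 265.6]
orientation: [3.134, -0.161, 0.011]
ft_force: [0.5, 1.1, -0.1]
width: 87.4
grasp_force: 0.0
```

```bash
cat > sw.py <<'E'
from sp import *
plan((547,-363,250,-80.5))
def wl(w):
    h=cv2.cvtColor(w['frame'],cv2.COLOR_BGR2HSV)
    for n,lo,hi in(('red',(0,90,40),(6,255,255)),('red2',(170,90,40),(180,255,255)),('blue',(105,80,40),(130,255,255)),('white',(0,0,150),(180,40,255)),('orange',(8,150,80),(18,255,255))):
        k,l,s,c=cv2.connectedComponentsWithStats(cv2.inRange(h,lo,hi))
        print(n,[(s[i].tolist(),c[i].round().tolist(),ray(w,*c[i],132 if n=='orange' else 60)[:2].round().tolist()) for i in range(1,k) if 150<s[i][4]<9000])
w=snap('wrist','wc.png');wl(w)
[print(' ',*x) for x in spools(snap('top'))]
E
python3 sw.py
```

```text
now [ 563.  -298.9  265.6] -95.9 z [ 0.007 -0.004 -1.   ] q [-0.51  0.39  1.57  0.    1.17  1.17] t 52.3 w 87.42225354330836
(547, -363, 250, -80.5) turn -0.269 shift [-26.4  60.6  15.6]
red [([96, 190, 34, 40, 153], [110.0, 208.0], [590.0, -96.0]), ([107, 231, 42, 43, 638], [127.0, 254.0], [541.0, -101.0])]
red2 [([97, 191, 47, 57, 944], [118.0, 217.0], [580.0, -102.0])]
blue []
white []
orange [([307, 206, 30, 53, 1103], [319.0, 234.0], [559.0, -302.0])]
  0.93 (500, 250) [497.4, -318.3] r 65.0 ang -164.3 red 45 blue 0
  0.84 (522, 228) [549.7, -372.7] r 72.7 ang -98.2 red 51 blue 0
  0.76 (464, 252) [492.8, -235.2] r 93.8 ang 135.8 red 0 blue 0
  0.7 (456, 242) [516.5, -218.0] r 93.5 ang 117.7 red 0 blue 0
  0.67 (474, 259) [476.3, -257.4] r 94.3 ang 152.6 red 0 blue 0
```

```bash
python3 -c "
from h import *
plan((495.4,-318.6,200,-80.5),(495.4,-318.6,61.5,-80.5))"
```

```text
now [ 560.9 -297.8  261.1] -95.9 z [ 0.001 -0.001 -1.   ] q [-0.51  0.4   1.57  0.    1.17  1.17] t 52.4 w 87.84365170149034
(495.4, -318.6, 200, -80.5) turn -0.269 shift [-68.1   9.7  61.1]
(495.4, -318.6, 61.5, -80.5) turn 0.0 shift [  0.    0.  138.5]
```

arm_command:
  series:
    - {"linear": [0, 0, 0], "turn": -0.135}
    - {"linear": [0, 0, 0], "turn": -0.134}
    - {"linear": [-0.02, 0.003, 0], "turn": 0}
    - {"linear": [-0.02, 0.003, 0.01], "turn": 0}
    - {"linear": [-0.02, 0.003, 0.02], "turn": 0}
    - {"linear": [-0.008, 0.001, 0.02], "turn": 0}
    - {"linear": [0, 0, 0.011], "turn": 0}
    - {"linear": [0, 0, 0.03], "turn": 0}
    - {"linear": [0, 0, 0.03], "turn": 0}
    - {"linear": [0, 0, 0], "turn": 0}
  jaw: 0.27

```text
t: 53.4
ee_pos: [493.1, -316.9, 135.3]
orientation: [-3.125, -0.26, 0.01]
ft_force: [-1.5, 0.9, -0.5]
width: 55.7
grasp_force: 0.0
```

```bash
python3 - <<'E'
from sp import *
plan((495.4,-318.6,61.5,-80.5))
w=snap('wrist');q=proj(w,(497.4,-318.3,60));print('expected spool top px',q)
h=cv2.cvtColor(w['frame'],cv2.COLOR_BGR2HSV)
for n,lo,hi in(('red',(0,90,30),(8,255,255)),('red2',(168,90,30),(180,255,255))):
    k,l,s,c=cv2.connectedComponentsWithStats(cv2.inRange(h,lo,hi));print(n,[(s[i].tolist(),c[i].round().tolist()) for i in range(1,k) if s[i][4]>60])
g=cv2.cvtColor(w['frame'],cv2.COLOR_BGR2GRAY);x,y=q.astype(int)
c=cv2.HoughCircles(cv2.medianBlur(g,3),cv2.HOUGH_GRADIENT,1,30,param1=60,param2=18,minRadius=15,maxRadius=60)
if c is not None: print([(v.round().tolist(),ray(w,v[0],v[1],60)[:2].round(1).tolist()) for v in c[0][:8]])
E
```

```text
now [ 493.1 -316.9  135.3] -80.48 z [-0.007  0.005 -1.   ] q [-0.59  0.48  1.77  0.    0.9   0.81] t 53.4 w 55.739786707284956
(495.4, -318.6, 61.5, -80.5) turn 0.0 shift [ 2.   2.  73.8]
expected spool top px [319.33013044 242.12271882]
red [([0, 37, 16, 34, 162], [8.0, 53.0]), ([0, 102, 24, 59, 549], [12.0, 132.0]), ([383, 150, 18, 39, 234], [390.0, 167.0]), ([298, 211, 44, 17, 215], [318.0, 216.0]), ([188, 274, 61, 76, 1071], [218.0, 317.0]), ([381, 274, 62, 76, 1173], [411.0, 316.0]), ([617, 309, 23, 40, 453], [630.0, 331.0]), ([405, 389, 33, 46, 675], [422.0, 409.0]), ([609, 389, 31, 59, 869], [627.0, 416.0])]
red2 [([0, 23, 23, 134, 1219], [9.0, 90.0])]
[([320.0, 244.0, 27.0], [495.9, -319.3]), ([354.0, 226.0, 50.0], [512.4, -339.2]), ([354.0, 316.0, 58.0], [447.9, -351.0]), ([208.0, 384.0, 52.0], [376.3, -255.3]), ([270.0, 216.0, 50.0], [509.8, -283.2]), ([198.0, 298.0, 58.0], [444.2, -242.3]), ([178.0, 270.0, 52.0], [462.4, -226.5]), ([410.0, 174.0, 26.0], [551.2, -367.0])]
```

The spool end shows at wrist (320,244), centred between the fingers, so I'll descend and grip.

arm_command:
  series:
    - {"linear": [0.001, 0.001, 0.015], "turn": 0}
    - {"linear": [0, 0, 0.015], "turn": 0}
    - {"linear": [0, 0, 0.015], "turn": 0}
    - {"linear": [0, 0, 0.015], "turn": 0}
    - {"linear": [0, 0, 0.008], "turn": 0}
    - {"linear": [0, 0, 0.005], "turn": 0}
    - {"linear": [0, 0, 0], "turn": 0}
    - {"linear": [0, 0, 0], "turn": 0}

```text
t: 54.25
ee_pos: [496.8, -320.0, 66.9]
orientation: [3.131, 0.26, 0.001]
ft_force: [-0.2, -0.6, -0.3]
width: 55.9
grasp_force: 0.0
```

arm_command:
  series:
    - {"linear": [0, 0, 0], "turn": 0}
    - {"linear": [0, 0, 0], "turn": 0}
    - {"linear": [0, 0, 0], "turn": 0}
    - {"linear": [0, 0, 0], "turn": 0}
    - {"linear": [0, 0, 0], "turn": 0}
    - {"linear": [0, 0, 0], "turn": 0}
  jaw: -1

```text
t: 54.85
ee_pos: [496.6, -319.8, 66.7]
orientation: [3.131, 0.26, 0.0]
ft_force: [0.5, 0.4, 0.4]
width: 11.2
grasp_force: 0.0
```

arm_command:
  series:
    - {"linear": [0, 0, -0.01], "turn": 0}
    - {"linear": [0, 0, -0.02], "turn": 0}
    - {"linear": [0, 0, -0.02], "turn": 0}
    - {"linear": [0, 0, -0.02], "turn": 0}
    - {"linear": [0, 0, -0.02], "turn": 0}
    - {"linear": [0, 0, -0.02], "turn": 0}
    - {"linear": [0, 0, -0.02], "turn": 0}
    - {"linear": [0, 0, 0], "turn": 0}

```text
t: 55.65
ee_pos: [498.2, -320.8, 200.1]
orientation: [3.127, 0.26, 0.007]
ft_force: [0.7, -0.4, -0.7]
width: 0.5
grasp_force: 0.0
```

```bash
python3 -c "
from h import *
plan((*st(70,45,190),2.6),(*st(70,45,55),2.6))"
```

```text
now [ 498.2 -320.8  200.1] -80.5 z [ 0.005 -0.003 -1.   ] q [-0.59  0.4   1.72  0.    1.01  0.81] t 55.65 w 0.48661608364758674
(np.float64(579.105), np.float64(33.294999999999995), 190, 2.6) turn -1.45 shift [350.1  96.9  10.1]
(np.float64(579.105), np.float64(33.294999999999995), 55, 2.6) turn 0.0 shift [  0.   0. 135.]
```

The grip missed, so I'll check where the spool is now.

```bash
python3 - <<'E'
from sp import *
[print(' ',*x) for x in spools(snap('top'))]
w=snap('wrist');h=cv2.cvtColor(w['frame'],cv2.COLOR_BGR2HSV)
k,l,s,c=cv2.connectedComponentsWithStats(cv2.inRange(h,(0,90,30),(8,255,255)));print('red',[(s[i].tolist(),c[i].round().tolist()) for i in range(1,k) if s[i][4]>60])
g=cv2.cvtColor(w['frame'],cv2.COLOR_BGR2GRAY)
c=cv2.HoughCircles(cv2.medianBlur(g,3),cv2.HOUGH_GRADIENT,1,25,param1=60,param2=16,minRadius=15,maxRadius=40)
q=proj(w,(497,-319,60));e=proj(w,(497+18,-319,60));print('exp',q,'radius px',np.linalg.norm(e-q))
if c is not None: print([(v.round().tolist(),ray(w,v[0],v[1],60)[:2].round(1).tolist()) for v in c[0][:8]])
E
```

```text
0.87 (492, 195) [630.2, -308.3] r 70.6 ang -6.2 red 0 blue 28
  0.76 (464, 252) [492.8, -235.2] r 93.8 ang 135.8 red 0 blue 0
  0.71 (512, 208) [598.1, -353.0] r 64.7 ang -53.9 red 3 blue 0
  0.7 (456, 242) [516.5, -218.0] r 93.5 ang 117.7 red 0 blue 0
  0.67 (474, 259) [476.3, -257.4] r 94.3 ang 152.6 red 0 blue 0
red [([26, 47, 47, 45, 268], [48.0, 70.0]), ([25, 88, 51, 75, 999], [52.0, 136.0]), ([365, 155, 11, 30, 102], [369.0, 167.0]), ([297, 203, 34, 12, 114], [313.0, 207.0]), ([287, 275, 25, 39, 403], [302.0, 294.0]), ([320, 275, 24, 42, 437], [329.0, 294.0]), ([617, 309, 23, 40, 450], [630.0, 331.0]), ([594, 389, 46, 59, 1351], [619.0, 420.0])]
exp [313.55041788 227.7957064 ] radius px 21.46331167685311
[([314.0, 230.0, 22.0], [495.6, -319.2]), ([46.0, 66.0, 20.0], [586.0, -102.0]), ([60.0, 102.0, 19.0], [562.1, -112.8]), ([376.0, 192.0, 39.0], [534.3, -364.6]), ([46.0, 142.0, 21.0], [531.2, -101.8]), ([330.0, 56.0, 22.0], [628.1, -309.4]), ([258.0, 284.0, 37.0], [439.5, -279.4]), ([204.0, 286.0, 37.0], [430.0, -233.5])]
```

```bash
python3 - <<'E'
from sp import *
w=load('wrist');P,psi,M,o=pose();print(P)
for dz in(-20,-10,0,10,19): print(dz,[proj(w,P+M@np.array([x,0,dz])).round().tolist() for x in(-10,0,10)])
# row profile of the spool top vicinity: candidate heights from circle radius
for z in(30,40,50,60): print(z,ray(w,314,230,z)[:2].round(1),np.linalg.norm(proj(w,ray(w,314,230,z)+[18,0,0])-[314,230]).round(1))
t=load('top');h=t['frame']
c=cv2.HoughCircles(cv2.resize(cv2.cvtColor(h,cv2.COLOR_BGR2GRAY),None,fx=3,fy=3,interpolation=cv2.INTER_CUBIC),cv2.HOUGH_GRADIENT,1,30,param1=60,param2=16,minRadius=18,maxRadius=30)
print([(v/3).round(1).tolist() for v in c[0] if 435<v[0]/3<540 and 180<v[1]/3<275])
E
```

```text
[ 496.60850734 -319.82465846  197.00975449]
-20 [[314.0, 333.0], [314.0, 312.0], [314.0, 290.0]]
-10 [[314.0, 322.0], [314.0, 302.0], [314.0, 281.0]]
0 [[314.0, 312.0], [314.0, 293.0], [314.0, 273.0]]
10 [[314.0, 304.0], [314.0, 285.0], [314.0, 267.0]]
19 [[314.0, 297.0], [314.0, 279.0], [314.0, 261.0]]
30 [ 488.2 -320.8] 19.4
40 [ 490.5 -320.4] 20.1
50 [ 492.9 -320. ] 20.7
60 [ 495.2 -319.7] 21.4
[[492.5, 193.8000030517578, 8.300000190734863], [500.20001220703125, 249.8000030517578, 8.199999809265137]]
```

```bash
python3 - <<'E'
from sp import *
w=load('wrist');t=load('top')
for z in range(20,85,10): print(z,ray(w,314,230,z)[:2].round(1),ray(t,500.2,249.8,z)[:2].round(1),ray(w,330,56,z)[:2].round(1),ray(t,492.5,193.8,z)[:2].round(1))
E
```

```text
20 [ 485.9 -321.2] [ 505.1 -332.4] [ 636. -310.] [ 645.2 -322.9]
30 [ 488.2 -320.8] [ 503.3 -329. ] [ 634.  -309.9] [ 642.2 -319.6]
40 [ 490.5 -320.4] [ 501.5 -325.6] [ 631.9 -309.9] [ 639.2 -316.3]
50 [ 492.9 -320. ] [ 499.7 -322.2] [ 629.9 -309.8] [ 636.2 -313. ]
60 [ 495.2 -319.7] [ 497.9 -318.8] [ 627.8 -309.8] [ 633.1 -309.7]
70 [ 497.5 -319.3] [ 496.1 -315.4] [ 625.8 -309.8] [ 630.1 -306.4]
80 [ 499.9 -318.9] [ 494.3 -312. ] [ 623.7 -309.7] [ 627.1 -303.1]
```

The spool stands at (496.5,-319) with its top at z=60, so the tips must have passed above it. I'll go lower, to TCP z≈52.

arm_command:
  series:
    - {"linear": [-0.002, 0, 0.01], "turn": 0}
    - {"linear": [0, 0, 0.02], "turn": 0}
    - {"linear": [0, 0, 0.02], "turn": 0}
    - {"linear": [0, 0, 0.02], "turn": 0}
    - {"linear": [0, 0, 0.02], "turn": 0}
    - {"linear": [0, 0, 0.02], "turn": 0}
    - {"linear": [0, 0, 0], "turn": 0}
    - {"linear": [0, 0, 0], "turn": 0}
  jaw: 0.27

```text
t: 56.55
ee_pos: [493.7, -319.6, 85.4]
orientation: [-3.129, -0.26, 0.003]
ft_force: [-0.2, -1.0, 0.8]
width: 55.4
grasp_force: 0.0
```

arm_command:
  series:
    - {"linear": [0, 0, 0.01], "turn": 0}
    - {"linear": [0, 0, 0.01], "turn": 0}
    - {"linear": [0, 0, 0.01], "turn": 0}
    - {"linear": [0, 0, 0.005], "turn": 0}
    - {"linear": [0, 0, 0], "turn": 0}
    - {"linear": [0, 0, 0], "turn": 0}

```text
t: 57.15
ee_pos: [494.6, -320.2, 51.6]
orientation: [-3.131, -0.26, 0.0]
ft_force: [0.8, 0.1, -0.2]
width: 56.0
grasp_force: 0.0
```

arm_command:
  series:
    - {"linear": [0, 0, 0], "turn": 0}
    - {"linear": [0, 0, 0], "turn": 0}
    - {"linear": [0, 0, 0], "turn": 0}
    - {"linear": [0, 0, 0], "turn": 0}
    - {"linear": [0, 0, 0], "turn": 0}
    - {"linear": [0, 0, 0], "turn": 0}
  jaw: -1

```text
t: 57.75
ee_pos: [494.8, -320.2, 52.0]
orientation: [3.131, 0.26, 0.001]
ft_force: [-0.3, 0.8, 3.0]
width: 35.1
grasp_force: 30.0
```

arm_command:
  series:
    - {"linear": [0, 0, -0.01], "turn": 0}
    - {"linear": [0, 0, -0.02], "turn": 0}
    - {"linear": [0, 0, -0.02], "turn": 0}
    - {"linear": [0, 0, -0.02], "turn": 0}
    - {"linear": [0, 0, -0.02], "turn": 0}
    - {"linear": [0, 0, -0.02], "turn": 0}
    - {"linear": [0, 0, -0.02], "turn": 0}
    - {"linear": [0, 0, -0.02], "turn": 0}
    - {"linear": [0, 0, 0], "turn": 0}

```text
t: 58.65
ee_pos: [496.0, -321.1, 204.8]
orientation: [3.127, 0.26, 0.007]
ft_force: [-0.3, 0.5, 0.0]
width: 34.8
grasp_force: 30.0
```

```bash
python3 -c "
from h import *
plan((*st(75,40,200),-80.5),(*st(75,40,41),-80.5))"
```

```text
now [ 496.  -321.1  204.8] -80.5 z [ 0.004 -0.003 -1.   ] q [-0.59  0.39  1.72  0.    1.02  0.81] t 58.65 w 34.80973208475697
(np.float64(574.335), np.float64(28.075000000000006), 200, -80.5) turn 0.0 shift [ 134.9 -331.4    4.8]
(np.float64(574.335), np.float64(28.075000000000006), 41, -80.5) turn 0.0 shift [  0.   0. 159.]
```

arm_command:
  series:
    - {"linear": [0.0135, -0.033, 0], "turn": 0}
    - {"linear": [0.0135, -0.033, 0], "turn": 0}
    - {"linear": [0.0135, -0.033, 0], "turn": 0}
    - {"linear": [0.0135, -0.033, 0], "turn": 0}
    - {"linear": [0.0135, -0.033, 0], "turn": 0}
    - {"linear": [0.0135, -0.033, 0], "turn": 0}
    - {"linear": [0.0135, -0.033, 0], "turn": 0}
    - {"linear": [0.0135, -0.033, 0], "turn": 0}
    - {"linear": [0.0135, -0.033, 0], "turn": 0}
    - {"linear": [0.0135, -0.033, 0], "turn": 0}

```text
t: 59.65
ee_pos: [572.8, 29.1, 200.7]
orientation: [-3.131, -0.26, 0.002]
ft_force: [-0.5, -0.7, -0.1]
width: 34.8
grasp_force: 30.0
```

arm_command:
  series:
    - {"linear": [0, 0, 0.02], "turn": 0}
    - {"linear": [0, 0, 0.025], "turn": 0}
    - {"linear": [0, 0, 0.025], "turn": 0}
    - {"linear": [0, 0, 0.025], "turn": 0}
    - {"linear": [0, 0, 0.025], "turn": 0}
    - {"linear": [0, 0, 0.015], "turn": 0}
    - {"linear": [0, 0, 0.012], "turn": 0}
    - {"linear": [0, 0, 0.006], "turn": 0}
    - {"linear": [0, 0, 0], "turn": 0}
    - {"linear": [0, 0, 0], "turn": 0}

```text
t: 60.65
ee_pos: [573.8, 27.6, 49.3]
orientation: [3.131, 0.26, 0.002]
ft_force: [-0.6, 0.2, -0.3]
width: 34.8
grasp_force: 30.0
```

Down 9 mm more, release, lift, then return to the knob.

arm_command:
  series:
    - {"linear": [0, 0, 0.005], "turn": 0}
    - {"linear": [0, 0, 0.004], "turn": 0}
    - {"linear": [0, 0, 0], "turn": 0}

```text
t: 60.95
ee_pos: [573.1, 27.6, 39.4]
orientation: [-3.131, -0.26, 0.001]
ft_force: [-0.1, 0.4, 0.3]
width: 34.8
grasp_force: 30.0
```

arm_command:
  series:
    - {"linear": [0, 0, 0], "turn": 0}
    - {"linear": [0, 0, 0], "turn": 0}
    - {"linear": [0, 0, 0], "turn": 0}
    - {"linear": [0, 0, 0], "turn": 0}
  jaw: 0.27

```text
t: 61.35
ee_pos: [573.4, 27.6, 39.8]
orientation: [3.131, 0.26, 0.0]
ft_force: [-0.6, -0.4, -0.4]
width: 55.8
grasp_force: 0.0
```

arm_command:
  series:
    - {"linear": [0, 0, -0.02], "turn": 0}
    - {"linear": [0, 0, -0.03], "turn": 0}
    - {"linear": [0, 0, -0.03], "turn": 0}
    - {"linear": [0, 0, -0.03], "turn": 0}
    - {"linear": [0, 0, -0.03], "turn": 0}
    - {"linear": [0, 0, -0.03], "turn": 0}
    - {"linear": [0, 0, -0.03], "turn": 0}
    - {"linear": [0, 0, 0], "turn": 0}

```text
t: 62.15
ee_pos: [575.8, 27.7, 244.1]
orientation: [3.13, 0.26, 0.012]
ft_force: [0.2, 0.6, -0.3]
width: 55.7
grasp_force: 0.0
```

```bash
python3 - <<'E'
from sp import *
t=snap('top');[print(' ',*x) for x in spools(t)]
h=cv2.cvtColor(t['frame'],cv2.COLOR_BGR2HSV);m=cv2.inRange(h,(4,150,80),(16,255,255));k,l,s,c=cv2.connectedComponentsWithStats(m)
for i in range(1,k):
    if s[i][4]>80 and 440<c[i][0]<540 and 190<c[i][1]<260:
        r=cv2.minAreaRect(np.argwhere(l==i)[:,::-1].astype(np.float32));b=[ray(t,*p,132)[:2] for p in cv2.boxPoints(r)]
        print('knob',[x.round().tolist() for x in b],[np.degrees(np.arctan2(*(b[(j+1)%4]-b[j])[::-1])).round() for j in range(4)])
plan((561.5,-300,240,-95),(561.5,-300,119,-95))
E
```

```text
0.87 (492, 195) [630.2, -308.3] r 70.6 ang -6.2 red 0 blue 28
  0.86 (522, 228) [549.7, -372.7] r 72.7 ang -98.2 red 54 blue 0
  0.76 (464, 252) [492.8, -235.2] r 93.8 ang 135.8 red 0 blue 0
  0.7 (456, 242) [516.5, -218.0] r 93.5 ang 117.7 red 0 blue 0
  0.67 (474, 259) [476.3, -257.4] r 94.3 ang 152.6 red 0 blue 0
knob [[577.0, -285.0], [576.0, -309.0], [536.0, -306.0], [536.0, -282.0]] [np.float64(-90.0), np.float64(176.0), np.float64(90.0), np.float64(-4.0)]
now [574.5  27.7 241.8] -80.5 z [ 0.005  0.    -1.   ] q [ 0.03  0.32  1.73 -0.    1.09  1.43] t 62.2 w 55.6012374727337
(561.5, -300, 240, -95) turn 0.253 shift [ 15.6 327.5   1.8]
(561.5, -300, 119, -95) turn 0.0 shift [  0.  -0. 121.]
```

arm_command:
  series:
    - {"linear": [0, 0, 0], "turn": 0.137}
    - {"linear": [0, 0, 0], "turn": 0.137}
    - {"linear": [0.002, 0.04, 0], "turn": 0}
    - {"linear": [0.002, 0.042, 0], "turn": 0}
    - {"linear": [0.002, 0.042, 0], "turn": 0}
    - {"linear": [0.002, 0.042, 0], "turn": 0}
    - {"linear": [0.002, 0.042, 0], "turn": 0}
    - {"linear": [0.002, 0.042, 0], "turn": 0}
    - {"linear": [0.001, 0.042, 0], "turn": 0}
    - {"linear": [0, 0.036, 0], "turn": 0}
  jaw: 0.6

```text
t: 63.2
ee_pos: [549.6, -301.6, 237.8]
orientation: [-3.136, 0.171, 0.003]
ft_force: [-0.1, 0.6, 0.3]
width: 70.3
grasp_force: 0.0
```

```bash
python3 -c "
from h import *
plan((561.5,-300,119,-96.2))"
```

```text
now [ 549.6 -301.6  237.8] -96.24 z [-0.002  0.001 -1.   ] q [-0.52  0.41  1.61 -0.    1.13  1.16] t 63.2 w 70.2876936482183
(561.5, -300, 119, -96.2) turn -0.001 shift [ 11.6  -2.8 118.8]
```

arm_command:
  series:
    - {"linear": [0.006, -0.001, 0], "turn": 0}
    - {"linear": [0.006, -0.002, 0.008], "turn": 0}
    - {"linear": [0, 0, 0.02], "turn": 0}
    - {"linear": [0, 0, 0.02], "turn": 0}
    - {"linear": [0, 0, 0.02], "turn": 0}
    - {"linear": [0, 0, 0.02], "turn": 0}
    - {"linear": [0, 0, 0.02], "turn": 0}
    - {"linear": [0, 0, 0.01], "turn": 0}
    - {"linear": [0, 0, 0], "turn": 0}
    - {"linear": [0, 0, 0], "turn": 0}

```text
t: 64.2
ee_pos: [563.4, -297.5, 121.7]
orientation: [-3.137, 0.169, 0.0]
ft_force: [0.0, 0.1, -0.1]
width: 70.5
grasp_force: 0.0
```

arm_command:
  series:
    - {"linear": [0, 0, 0], "turn": 0}
    - {"linear": [0, 0, 0], "turn": 0}
    - {"linear": [0, 0, 0], "turn": 0}
    - {"linear": [0, 0, 0], "turn": 0}
    - {"linear": [0, 0, 0], "turn": 0}
    - {"linear": [0, 0, 0], "turn": 0}
    - {"linear": [0, 0, 0], "turn": 0}
    - {"linear": [0, 0, 0], "turn": 0}
    - {"linear": [0, 0, 0], "turn": 0}
  jaw: -1

```text
t: 65.1
ee_pos: [562.7, -301.9, 121.7]
orientation: [3.132, -0.169, 0.001]
ft_force: [-2.1, -14.4, -2.9]
width: 17.7
grasp_force: 30.0
```

arm_command:
  series:
    - {"linear": [0, 0, 0], "turn": 0.03}
    - {"linear": [0, 0, 0], "turn": 0.06}
    - {"linear": [0, 0, 0], "turn": 0.08}
    - {"linear": [0, 0, 0], "turn": 0.08}
    - {"linear": [0, 0, 0], "turn": 0.08}
    - {"linear": [0, 0, 0], "turn": 0.08}
    - {"linear": [0, 0, 0], "turn": 0.08}
    - {"linear": [0, 0, 0], "turn": 0.08}
    - {"linear": [0, 0, 0], "turn": 0.08}
    - {"linear": [0, 0, 0], "turn": 0.08}

```text
t: 66.1
ee_pos: [561.7, -303.9, 121.8]
orientation: [2.861, -1.278, 0.004]
ft_force: [-8.9, -23.9, -3.9]
width: 17.7
grasp_force: 30.0
```

arm_command:
  series:
    - {"linear": [0, 0, 0], "turn": 0.08}
    - {"linear": [0, 0, 0], "turn": 0.08}
    - {"linear": [0, 0, 0], "turn": 0.08}
    - {"linear": [0, 0, 0], "turn": 0.08}
    - {"linear": [0, 0, 0], "turn": 0.08}
    - {"linear": [0, 0, 0], "turn": 0.04}
    - {"linear": [0, 0, 0], "turn": 0.02}
    - {"linear": [0, 0, 0], "turn": 0}

```text
t: 66.9
ee_pos: [560.3, -304.5, 121.7]
orientation: [2.496, -1.893, 0.004]
ft_force: [-11.3, -26.7, -0.8]
width: 17.6
grasp_force: 30.0
```

arm_command:
  series:
    - {"linear": [0, 0, 0], "turn": 0}
    - {"linear": [0, 0, 0], "turn": 0}
    - {"linear": [0, 0, 0], "turn": 0}
    - {"linear": [0, 0, 0], "turn": 0}
    - {"linear": [0, 0, 0], "turn": 0}
  jaw: 0.27

```text
t: 67.4
ee_pos: [563.3, -297.7, 121.7]
orientation: [-2.503, 1.898, 0.0]
ft_force: [1.4, -0.4, -0.0]
width: 53.6
grasp_force: 0.0
```

arm_command:
  series:
    - {"linear": [0, 0, -0.02], "turn": 0}
    - {"linear": [0, 0, -0.03], "turn": 0}
    - {"linear": [0, 0, -0.03], "turn": -0.1}
    - {"linear": [0, 0, -0.02], "turn": -0.14}
    - {"linear": [0, 0, 0], "turn": -0.14}
    - {"linear": [0, 0, 0], "turn": -0.14}
    - {"linear": [0, 0, 0], "turn": -0.14}
    - {"linear": [0, 0, 0], "turn": -0.14}
    - {"linear": [0, 0, 0], "turn": -0.14}
    - {"linear": [0, 0, 0], "turn": -0.14}

```text
t: 68.4
ee_pos: [563.2, -297.8, 221.7]
orientation: [-3.124, 0.332, 0.0]
ft_force: [-0.3, 0.4, 0.5]
width: 55.6
grasp_force: 0.0
```

```bash
python3 - <<'E'
from sp import *
t=snap('top');[print(' ',*x) for x in spools(t)]
plan((490,-310,200,-80.5))
E
```

```text
0.92 (501, 254) [488.0, -320.0] r 74.5 ang -165.0 red 42 blue 0
  0.76 (465, 207) [600.9, -243.2] r 70.6 ang 54.6 red 0 blue 0
  0.76 (462, 250) [497.5, -230.9] r 93.7 ang 131.8 red 0 blue 0
  0.65 (453, 235) [533.2, -211.8] r 92.9 ang 106.8 red 0 blue 0
  0.62 (488, 238) [525.9, -292.5] r 35.1 ang 166.5 red 5 blue 0
now [ 563.2 -297.8  221.7] -101.74 z [ 0.  0. -1.] q [-0.51  0.44  1.6   0.    1.1   1.27] t 68.45 w 55.851283204180326
(490, -310, 200, -80.5) turn -0.371 shift [-74.2  -0.   21.7]
```

arm_command:
  series:
    - {"linear": [0, 0, 0], "turn": -0.125}
    - {"linear": [0, 0, 0], "turn": -0.125}
    - {"linear": [0, 0, 0], "turn": -0.121}
    - {"linear": [-0.02, 0.003, 0], "turn": 0}
    - {"linear": [-0.02, 0.002, 0], "turn": 0}
    - {"linear": [-0.02, 0.002, 0.02], "turn": 0}
    - {"linear": [-0.018, 0.002, 0.03], "turn": 0}
    - {"linear": [0, 0, 0.03], "turn": 0}
    - {"linear": [0, 0, 0], "turn": 0}
    - {"linear": [0, 0, 0], "turn": 0}

```text
t: 69.45
ee_pos: [487.7, -318.8, 141.9]
orientation: [-3.132, -0.238, 0.001]
ft_force: [0.8, 0.1, 0.8]
width: 55.8
grasp_force: 0.0
```

```bash
python3 - <<'E'
from sp import *
plan((487.5,-319.7,50,-80.5))
w=snap('wrist');g=cv2.cvtColor(w['frame'],cv2.COLOR_BGR2GRAY);q=proj(w,(489,-319.5,60));print(q)
c=cv2.HoughCircles(cv2.medianBlur(g,3),cv2.HOUGH_GRADIENT,1,25,param1=60,param2=16,minRadius=18,maxRadius=36)
if c is not None: print([(v.round().tolist(),ray(w,v[0],v[1],60)[:2].round(1).tolist()) for v in c[0] if np.hypot(*(v[:2]-q))<60])
E
```

```text
now [ 487.7 -318.8  141.9] -81.31 z [-0.  0. -1.] q [-0.6   0.46  1.78  0.    0.9   0.82] t 69.45 w 55.79409912743113
(487.5, -319.7, 50, -80.5) turn -0.014 shift [-0.3  0.8 91.9]
[316.85989009 244.02850052]
[([318.0, 244.0, 26.0], [488.7, -320.0]), ([268.0, 240.0, 31.0], [486.5, -286.5])]
```

The spool is at (488.7,-320), under the gripper. I'll descend, grip and lift.

arm_command:
  series:
    - {"linear": [0, 0.001, 0.02], "turn": 0}
    - {"linear": [0, 0, 0.02], "turn": 0}
    - {"linear": [0, 0, 0.02], "turn": 0}
    - {"linear": [0, 0, 0.015], "turn": 0}
    - {"linear": [0, 0, 0.01], "turn": 0}
    - {"linear": [0, 0, 0.006], "turn": 0}
    - {"linear": [0, 0, 0], "turn": 0}
    - {"linear": [0, 0, 0], "turn": 0}

```text
t: 70.3
ee_pos: [487.9, -320.2, 51.2]
orientation: [3.132, 0.24, 0.001]
ft_force: [0.4, -0.0, 0.2]
width: 55.8
grasp_force: 0.0
```

arm_command:
  series:
    - {"linear": [0, 0, 0], "turn": 0}
    - {"linear": [0, 0, 0], "turn": 0}
    - {"linear": [0, 0, 0], "turn": 0}
    - {"linear": [0, 0, 0], "turn": 0}
    - {"linear": [0, 0, 0], "turn": 0}
    - {"linear": [0, 0, 0], "turn": 0}
  jaw: -1

```text
t: 70.9
ee_pos: [487.7, -320.1, 51.1]
orientation: [3.132, 0.24, 0.001]
ft_force: [-0.4, 0.4, 5.2]
width: 34.7
grasp_force: 30.0
```

arm_command:
  series:
    - {"linear": [0, 0, -0.01], "turn": 0}
    - {"linear": [0, 0, -0.02], "turn": 0}
    - {"linear": [0, 0, -0.02], "turn": 0}
    - {"linear": [0, 0, -0.02], "turn": 0}
    - {"linear": [0, 0, -0.02], "turn": 0}
    - {"linear": [0, 0, -0.02], "turn": 0}
    - {"linear": [0, 0, -0.02], "turn": 0}
    - {"linear": [0, 0, -0.02], "turn": 0}
    - {"linear": [0, 0, 0], "turn": 0}

```text
t: 71.8
ee_pos: [488.8, -320.8, 203.7]
orientation: [3.129, 0.24, 0.006]
ft_force: [0.8, -0.9, -0.5]
width: 34.8
grasp_force: 30.0
```

```bash
python3 -c "
from h import *
plan((*st(75,-40,200),-81.3),(*st(75,-40,40),-81.3))
t=snap('top');h=cv2.cvtColor(t['frame'],cv2.COLOR_BGR2HSV)
k,l,s,c=cv2.connectedComponentsWithStats(cv2.bitwise_or(cv2.inRange(h,(0,80,40),(8,255,255)),cv2.inRange(h,(168,80,40),(180,255,255))))
for i in range(1,k):
    q=ray(t,*c[i],20)[:2]-SO
    if s[i][4]>15 and 0<q@SX<230 and abs(q@SY)<95: print('red in tray',s[i].tolist(),(q@SX).round(),(q@SY).round())"
```

```text
now [ 488.8 -320.8  203.7] -81.24 z [ 0.004 -0.003 -1.   ] q [-0.6   0.38  1.74  0.    1.02  0.82] t 71.8 w 34.76341165563711
(np.float64(494.415), np.float64(24.475000000000005), 200, -81.3) turn 0.001 shift [  57.8 -340.5    3.7]
(np.float64(494.415), np.float64(24.475000000000005), 40, -81.3) turn 0.0 shift [  0.   0. 160.]
red in tray [382, 211, 27, 39, 517] 180.0 12.0
```

arm_command:
  series:
    - {"linear": [0.006, -0.034, 0], "turn": 0}
    - {"linear": [0.006, -0.034, 0], "turn": 0}
    - {"linear": [0.006, -0.034, 0], "turn": 0}
    - {"linear": [0.006, -0.034, 0], "turn": 0}
    - {"linear": [0.006, -0.034, 0], "turn": 0}
    - {"linear": [0.006, -0.034, 0], "turn": 0}
    - {"linear": [0.006, -0.034, 0], "turn": 0}
    - {"linear": [0.006, -0.034, 0], "turn": 0}
    - {"linear": [0.006, -0.034, 0], "turn": 0}
    - {"linear": [0.004, -0.034, 0], "turn": 0}

```text
t: 72.85
ee_pos: [492.2, 26.3, 199.5]
orientation: [-3.132, -0.24, 0.003]
ft_force: [-0.4, 0.5, -0.7]
width: 34.8
grasp_force: 30.0
```

arm_command:
  series:
    - {"linear": [0, 0, 0.02], "turn": 0}
    - {"linear": [0, 0, 0.025], "turn": 0}
    - {"linear": [0, 0, 0.025], "turn": 0}
    - {"linear": [0, 0, 0.025], "turn": 0}
    - {"linear": [0, 0, 0.025], "turn": 0}
    - {"linear": [0, 0, 0.015], "turn": 0}
    - {"linear": [0, 0, 0.012], "turn": 0}
    - {"linear": [0, 0, 0.006], "turn": 0}
    - {"linear": [0, 0, 0], "turn": 0}
    - {"linear": [0, 0, 0], "turn": 0}

```text
t: 73.85
ee_pos: [493.3, 24.9, 48.0]
orientation: [3.132, 0.24, 0.001]
ft_force: [1.1, -0.4, -0.7]
width: 34.9
grasp_force: 30.0
```

arm_command:
  series:
    - {"linear": [0, 0, 0.005], "turn": 0}
    - {"linear": [0, 0, 0.004], "turn": 0}
    - {"linear": [0, 0, 0], "turn": 0}

```text
t: 74.15
ee_pos: [492.9, 24.9, 38.5]
orientation: [3.132, 0.24, -0.0]
ft_force: [-0.1, 0.0, 0.1]
width: 35.1
grasp_force: 30.0
```

arm_command:
  series:
    - {"linear": [0, 0, 0], "turn": 0}
    - {"linear": [0, 0, 0], "turn": 0}
    - {"linear": [0, 0, 0], "turn": 0}
    - {"linear": [0, 0, 0], "turn": 0}
  jaw: 0.27

```text
t: 74.55
ee_pos: [493.1, 24.9, 38.8]
orientation: [3.132, 0.24, 0.0]
ft_force: [0.1, -0.4, -0.6]
width: 55.9
grasp_force: 0.0
```

arm_command:
  series:
    - {"linear": [0, 0, -0.02], "turn": 0}
    - {"linear": [0, 0, -0.03], "turn": 0}
    - {"linear": [0, 0, -0.03], "turn": 0}
    - {"linear": [0, 0, -0.03], "turn": 0}
    - {"linear": [0, 0, -0.03], "turn": 0}
    - {"linear": [0, 0, -0.03], "turn": 0}
    - {"linear": [0, 0, -0.03], "turn": 0}
    - {"linear": [-0.04, 0, 0], "turn": 0}
    - {"linear": [-0.04, 0, 0], "turn": 0}
    - {"linear": [-0.04, 0, 0], "turn": 0}

```text
t: 75.55
ee_pos: [373.0, 6.5, 238.7]
orientation: [3.132, 0.24, 0.0]
ft_force: [-0.2, 0.0, 1.4]
width: 55.8
grasp_force: 0.0
```

```bash
python3 - <<'E'
from sp import *
t=snap('top');s=snap('scene');print(ctrl.get_obs()['t'],pose()[0])
for x in spools(t): print(' ',*x)
for nm,i,zc in(('top',t,30),('scene',s,26)):
    h=cv2.cvtColor(i['frame'],cv2.COLOR_BGR2HSV)
    for col,m in(('red',cv2.bitwise_or(cv2.inRange(h,(0,80,40),(8,255,255)),cv2.inRange(h,(168,80,40),(180,255,255)))),('blue',cv2.inRange(h,(103,70,40),(130,255,255)))):
        k,l,st_,c=cv2.connectedComponentsWithStats(m)
        for j in range(1,k):
            q=ray(i,*c[j],zc)[:2];d=q-SO
            if st_[j][4]>10: print(nm,col,st_[j].tolist(),'stand',(d@SX).round(),(d@SY).round()) if -20<d@SX<460 and abs(d@SY)<190 or col=='blue' else None
# bystanders: compare start/now in top
for n,u,v,b in(('pin',222,181,18),('tape',317,138,18),('jar',384,143,18)):
    a=T0[v-b:v+b,u-b:u+b].astype(int);bb=t['frame'][v-b:v+b,u-b:u+b].astype(int);print(n,np.abs(a-bb).mean().round(1))
# tray white tops by template
for v_,p in [(1,st(75,40,46)),(1,st(75,-40,46))]:
    q=proj(t,p).round().astype(int);f=t['frame'];tm=T0[199-7:199+8,505-7:505+8];r=cv2.matchTemplate(f[q[1]-22:q[1]+23,q[0]-22:q[0]+23],tm,cv2.TM_CCOEFF_NORMED);_,m,_,l=cv2.minMaxLoc(r);print('tray spool',q,m,l[0]+7-22,l[1]+7-22)
E
```

```text
75.65 [369.45807372   6.39011533 237.98175161]
  0.85 (520, 216) [578.6, -370.2] r 71.9 ang -75.0 red 5 blue 22
  0.76 (465, 207) [600.9, -243.2] r 70.6 ang 54.6 red 0 blue 0
  0.76 (462, 250) [497.5, -230.9] r 93.7 ang 131.8 red 0 blue 0
  0.7 (519, 235) [532.9, -364.5] r 69.3 ang -113.0 red 0 blue 0
  0.68 (489, 262) [469.3, -291.3] r 91.2 ang 174.1 red 0 blue 0
top red [382, 211, 27, 35, 484] stand 180.0 12.0
top blue [509, 219, 7, 6, 20] stand 464.0 20.0
scene red [249, 261, 27, 21, 309] stand 171.0 26.0
scene red [299, 265, 12, 11, 108] stand 65.0 -28.0
scene red [283, 283, 13, 10, 112] stand 66.0 52.0
scene blue [164, 232, 11, 9, 70] stand 476.0 24.0
scene blue [425, 271, 24, 9, 36] stand -251.0 -174.0
scene blue [418, 328, 21, 9, 26] stand -303.0 35.0
pin 5.6
tape 5.9
jar 6.4
tray spool [350 220] 0.7753470540046692 0 -1
tray spool [352 252] 0.6089871525764465 -4 -14
```

Everything checks out: four buttons and both red spools are in the tray, blue is in the carousel, the canister's foot matches the coaster centre, and the robot is clear. Handing in.

```bash
python3 -c "
from workcell import ctrl
print(ctrl.close_job())"
```

```text
the job is handed in; nothing more can be done
None
```

The job is handed in at about 76 s of the 210 s: all four buttons and both red spools present are in the tray, the empty canister stands upright within about 3 mm of the middle of its coaster, the blue spool is still in the carousel, and my last camera check showed the pincushion, jar and tape measure unmoved; the canister needed three lean-and-release tries to reach about 43°, and no verdict came back.

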